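Make up a slide kit and a sampling kit

ROBOT

A 6-joint arm with a two-finger parallel gripper is mounted at the origin on a cart in front of the work surface, level with it; the furniture and walls round the work are solid. World frame = base frame: x ahead of the robot, y to its left, z up, the work surface at z = 0. Lengths are in m, angles in degrees, forces in N, time in s.
With the tool pointing down it reaches from about 0.25 to 0.85 m from the base axis. Payload 12.5 kg.
Tool frame: the origin (TCP) lies midway between the tips of the shut fingers; the grasp point (between the pads) lies pinch_z behind it (pinch_z is the distance from the TCP to the grasp point, in m); z points along the fingers, y is the direction in which the jaws open and shut (so a half turn about z gives the same grasp; the last joint's range is limited). The gripper opens to 93 mm and grips with 3 to 60 N. Pads are 15 mm wide; open, the fingers measure 128 mm over their backs; the gripper's body (75 mm by 188 mm) begins 65 mm behind the grasp point.
Start: joints at [-69.19, 20.094, 94.641, -0, 65.266, -4.847], TCP at [0.238, -0.496, 0.219] pointing down, gripper open.
Joint ranges: [-157.81, 157.81], [-45, 120.19], [0.68, 151.7], [-89.99, 269.99], [4.06, 180], [-164.3, 164.3]. Speed limits (degrees/s): [127.2, 127.2, 159.86, 180, 180, 180].

INTERFACE

Orientations are given as [roll, pitch, yaw] about the fixed x, y, z axes, in that order (R = Rz(yaw) Ry(pitch) Rx(roll)).
In Python, from workcell import * gives the robot as it stands. The module is installed in compiled form; this text tells all that it offers.
- The arm moves only by the tool apply_moves, never from a script. Its argument "increments" is a list of rows, each an object of numbers: "tx", "ty", "tz": the shift along the world's x, y, z in cm; "wx", "wy", "wz": the turn, a rotation vector about the world's x, y, z in degrees; "hand": the opening, from 0 (shut) to 1 (fully open). A call has 1 to 20 rows; each row is the pose to reach, as a shift and turn from the pose commanded when the call began; what a row does not reach only later rows make up. A row lasts 1/10 s, in which the tool goes at most 50 mm and 8.59 degrees, less where a joint would pass 70% of its speed; a pose out of reach is approached as far as the arm can. A call with a gripper value outside its range is refused whole. The fingers move at their own pace and stop on an object; "newtons" is the grip in N (left out, the last holds). Time passes only in rows, so rows that repeat a pose let the fingers close. It gives the time, the measured TCP pose, the force and the opening at its end, in the units of the state.
- state(): the state, without advancing time (a new reading comes with each control period).
- get_image(name): name is "scene" or "top" or "wrist"; returns a dict with "img" (480x640x3 uint8, red, green, blue), "camera_matrix" (3x3 intrinsics, pixels), "R" (3x3) and "t" (3): a world point X has camera coordinates R X + t; the wrist camera has in their place "tool_from_camera" (4x4, takes a point from camera to tool coordinates, whose origin is the TCP and whose axes are the flange's). Camera axes: x right, y down, z forward; pixel columns grow to the right and rows downward; lengths in m; the calibration is good to about 2 mm. A picture is of the moment at which its call begins: read the wrist's pose just before it. There is no depth.
- close_job(): hands the job in, once; it reports no verdict.
The state is a dict: "time": time; "joint_positions": joint angles; "joint_velocities": joint speeds; "joint_efforts": joint torques, N m; "tool_pos": TCP position; "tool_rot": TCP orientation; "contact_force": force on the tool from outside, world axes, zero at the start; "moment": the same for the moment, N m; "grip_width": opening from 0.0 (shut) to 1.0 (fully open).
Only numpy, scipy, OpenCV 4.12 (cv2) and the standard library are available. Lean on these libraries where they do the work, as an engineer would, in place of code of your own. Each camera call takes 0.05 s, during which the arm holds its last target.

TASK

Make up two kits in the grey trays. The slide kit goes in the tray with three equal pockets: one capped tube, the smallest bottle and the little square box of cover slips, each in a pocket of its own; the sampling kit goes in the tray with two pockets: the wide jar in the large pocket and the other tube in the small one. Everything must stand upright, flat on the floor of its pocket, and the other bottle beside the stock stays where it is.

Things in the scene. Friction and masses are not known exactly. Their poses are not given: they have to be found in the camera images.
- jar_mid (a point): Centre (31 mm above its underside) of the wide jar: low white pot, 58 mm across the body, 60 mm over its wide ribbed screw lid, 62 mm high, about 50 g. Stands upright on the worktop; z axis up, round. Grasp from above round the body or lid. (Behind the stock a fixed centrifuge, 243 mm high with its lid standing open above that, fills x from 0.48 m on, y from -0.15 to +0.29 m, between the stock and the trays.)
- tube_p_mid (a point): Centre (57 mm above its underside) of one capped tube: slim clear plastic tube that stands by itself, 28 mm across, screw cap 34 mm across on the top 14 mm, 114 mm high, about 30 g. z axis up. Best held from above by its cap (lower down, the cap may catch on the fingers). The two tubes are interchangeable: either may go in either kit, but one in each.
- tube_q_mid (a point): Centre (57 mm above its underside) of the other capped tube, same size and shape as the first (28 mm across, cap 34 mm, 114 mm high), interchangeable with it. z axis up.
- small_bottle_mid (a point): Centre (29 mm above its underside) of the smallest bottle: little brown dropper-size bottle, 24 mm across up to 46 mm, dark cap 18 mm across above that, 58 mm high, about 30 g. z axis up, round.
- slip_box_mid (a point): Centre (11 mm above its underside) of the little square box of cover slips: 32 x 32 mm over its lid (lid on the upper 9 mm, 30 x 30 mm below), 22 mm high, about 20 g, closed, in one piece. Its x and y axes run along its sides, z up.
- tray_three: Grey kit tray with three equal pockets in a row, fixed to the worktop. Plate 76 mm (x) by 226 mm (y), 12 mm high; origin at the centre of its underside, on the worktop; y along the row, z up. Three square pockets 54 x 54 mm, sides parallel to the tray, centres at y = -74, 0 and +74 mm (x = 0), 6 mm deep: their floors are 6 mm above the worktop, the land between them 12 mm. A square thing must be turned about parallel to the pocket to drop in.
- tray_two: Grey kit tray with one large and one small pocket, fixed to the worktop. Plate 104 mm (x) by 178 mm (y), 12 mm high; origin at the centre of its underside, on the worktop; y along the row, z up. Large square pocket 84 x 84 mm centred at y = +37 mm, small square pocket 54 x 54 mm centred at y = -52 mm (x = 0 for both), each 6 mm deep, floor 6 mm above the worktop.
- other_bottle_mid (a point): Centre (42 mm above its underside) of the other bottle, not part of the kits: white bottle 44 mm across, 84 mm high, standing loose beside the stock; leave it where it is.
Things that resemble listed ones, but are neither listed nor needed, are in the scene too. What is shaped like the part that bears tube_q_mid but orange or yellow is not meant.

How it is judged (in metres and radians):
At the end, for the whole second after the job is handed in: Jar in the large and one tube in the small pocket of the two-pocket tray; other tube, smallest bottle and cover-slip box each in its own pocket of the three-pocket tray; within 16 mm of the pocket centre in x and y, on the pocket floor (+3/-4 mm), upright within 0.12 rad, at rest (x of jar_mid in the frame of tray_two between -0.016 and 0.016 m and y of jar_mid in the frame of tray_two between 0.021 and 0.053 m and z of jar_mid in the frame of tray_two between 0.033 and 0.04 m and ((x of small_bottle_mid in the frame of tray_three between -0.016 and 0.016 m and y of small_bottle_mid in the frame of tray_three between -0.09 and -0.058 m and z of small_bottle_mid in the frame of tray_three between 0.031 and 0.038 m) or (x of small_bottle_mid in the frame of tray_three between -0.016 and 0.016 m and y of small_bottle_mid in the frame of tray_three between -0.016 and 0.016 m and z of small_bottle_mid in the frame of tray_three between 0.031 and 0.038 m) or (x of small_bottle_mid in the frame of tray_three between -0.016 and 0.016 m and y of small_bottle_mid in the frame of tray_three between 0.058 and 0.09 m and z of small_bottle_mid in the frame of tray_three between 0.031 and 0.038 m)) and ((x of slip_box_mid in the frame of tray_three between -0.016 and 0.016 m and y of slip_box_mid in the frame of tray_three between -0.09 and -0.058 m and z of slip_box_mid in the frame of tray_three between 0.013 and 0.02 m) or (x of slip_box_mid in the frame of tray_three between -0.016 and 0.016 m and y of slip_box_mid in the frame of tray_three between -0.016 and 0.016 m and z of slip_box_mid in the frame of tray_three between 0.013 and 0.02 m) or (x of slip_box_mid in the frame of tray_three between -0.016 and 0.016 m and y of slip_box_mid in the frame of tray_three between 0.058 and 0.09 m and z of slip_box_mid in the frame of tray_three between 0.013 and 0.02 m)) and horizontal distance between small_bottle_mid and slip_box_mid above 0.045 m and ((((x of tube_p_mid in the frame of tray_three between -0.016 and 0.016 m and y of tube_p_mid in the frame of tray_three between -0.09 and -0.058 m and z of tube_p_mid in the frame of tray_three between 0.059 and 0.066 m) or (x of tube_p_mid in the frame of tray_three between -0.016 and 0.016 m and y of tube_p_mid in the frame of tray_three between -0.016 and 0.016 m and z of tube_p_mid in the frame of tray_three between 0.059 and 0.066 m) or (x of tube_p_mid in the frame of tray_three between -0.016 and 0.016 m and y of tube_p_mid in the frame of tray_three between 0.058 and 0.09 m and z of tube_p_mid in the frame of tray_three between 0.059 and 0.066 m)) and (x of tube_q_mid in the frame of tray_two between -0.016 and 0.016 m and y of tube_q_mid in the frame of tray_two between -0.068 and -0.036 m and z of tube_q_mid in the frame of tray_two between 0.059 and 0.066 m) and horizontal distance between tube_p_mid and small_bottle_mid above 0.045 m and horizontal distance between tube_p_mid and slip_box_mid above 0.045 m) or (((x of tube_q_mid in the frame of tray_three between -0.016 and 0.016 m and y of tube_q_mid in the frame of tray_three between -0.09 and -0.058 m and z of tube_q_mid in the frame of tray_three between 0.059 and 0.066 m) or (x of tube_q_mid in the frame of tray_three between -0.016 and 0.016 m and y of tube_q_mid in the frame of tray_three between -0.016 and 0.016 m and z of tube_q_mid in the frame of tray_three between 0.059 and 0.066 m) or (x of tube_q_mid in the frame of tray_three between -0.016 and 0.016 m and y of tube_q_mid in the frame of tray_three between 0.058 and 0.09 m and z of tube_q_mid in the frame of tray_three between 0.059 and 0.066 m)) and (x of tube_p_mid in the frame of tray_two between -0.016 and 0.016 m and y of tube_p_mid in the frame of tray_two between -0.068 and -0.036 m and z of tube_p_mid in the frame of tray_two between 0.059 and 0.066 m) and horizontal distance between tube_q_mid and small_bottle_mid above 0.045 m and horizontal distance between tube_q_mid and slip_box_mid above 0.045 m)) and angle between each of jar_mid, tube_p_mid, tube_q_mid, small_bottle_mid, slip_box_mid's own z axis and vertical below 0.12 rad and linear speed of each of jar, tube_p, tube_q, small_bottle, slip_box below 0.02 m/s); the robot touches nothing.
It fails at once if the other bottle is shifted by more than 20 mm (distance of other_bottle_mid from where it was at the start of the episode above 0.02 m).
It also fails if it takes over 141 s, if anything falls off the work surface, if the arm or the gripper's body presses on something with over 40 N, if the wrist force passes 120 N, or if a joint passes its speed limit or range.

## Working session

There is one attempt and no reset: what is moved stays moved. The work goes in short steps, Python scripts to look and compute and a tool call to move; the robot and the scene stay as the last step left them, time stands still between calls to the robot, and variables do not carry over. Pictures are saved under pics/ and viewed, and the job is handed in when it is done.

Besides the shell and the picture viewer there is one more tool, called in YAML: its name, and indented under it one key for each argument. apply_moves: Moves the arm, as the interface text tells. Its arguments: {"type":"object","properties":{"increments":{"type":"array","items":{"type":"object","properties":{"tx":{"type":"number"},"ty":{"type":"number"},"tz":{"type":"number"},"wx":{"type":"number"},"wy":{"type":"number"},"wz":{"type":"number"},"hand":{"type":"number"}}}},"newtons":{"type":"number"}},"required":["increments"]}

```bash
mkdir -p pics
python3 - <<'E'
from workcell import *
import cv2
print(state())
for n in ["scene","top","wrist"]:
    d=get_image(n); cv2.imwrite(f"pics/{n}0.png",d["img"][:,:,::-1])
    print(n,{k:(v if k!="img" else 0) for k,v in d.items()})
E
```

```text
{'time': 0.0, 'joint_positions': array([-6.91890614e+01,  2.01211832e+01,  9.46776347e+01, -1.26623768e-03,
        6.52649963e+01, -4.84612968e+00]), 'joint_velocities': array([-0.12498247, -0.08215555, -0.01657843, -0.00452704, -0.02393718,
        0.03178144]), 'joint_efforts': array([ 4.90642342e-04, -4.97319174e+01, -2.85264051e+01,  6.99084671e-02,
        2.56298290e-02, -7.94119910e-05]), 'tool_pos': array([ 0.23804491, -0.49543243,  0.21812704]), 'tool_rot': array([-1.79936317e+02, -4.24566501e-03,  2.56575964e+01]), 'contact_force': array([0.04501765, 0.37504002, 0.00354497]), 'moment': array([-0.01874749,  0.01271209, -0.01890115]), 'grip_width': 0.9969624723812984}
scene {'img': 0, 'camera_matrix': array([[509.51675954,   0.        , 322.10593355],
       [  0.        , 509.51675954, 234.97279535],
       [  0.        ,   0.        ,   1.        ]]), 'R': array([[-0.69065547, -0.72295321,  0.01826671],
       [-0.52428223,  0.48314263, -0.7012142 ],
       [ 0.49811963, -0.49387433, -0.71271662]]), 't': array([0.42406149, 0.28394444, 1.05676992])}
top {'img': 0, 'camera_m
[... 214 characters left out ...]
,
       [-0.98556268,  0.02156802, -0.16793159],
       [ 0.16785242, -0.00544265, -0.98579711]]), 't': array([0.08894316, 0.55970318, 1.37967654])}
wrist {'img': 0, 'camera_matrix': array([[368.04583516,   0.        , 321.48426686],
       [  0.        , 368.04583516, 237.41900916],
       [  0.        ,   0.        ,   1.        ]]), 'tool_from_camera': array([[-9.43760141e-04, -9.60907858e-01, -2.76866751e-01,
         7.67572962e-02],
       [ 9.99999549e-01, -9.37184795e-04, -1.56073205e-04,
        -1.83243421e-03],
       [-1.09503341e-04, -2.76866773e-01,  9.60908309e-01,
        -1.65467147e-01],
       [ 0.00000000e+00,  0.00000000e+00,  0.00000000e+00,
         1.00000000e+00]])}
```

View pics/scene0.png

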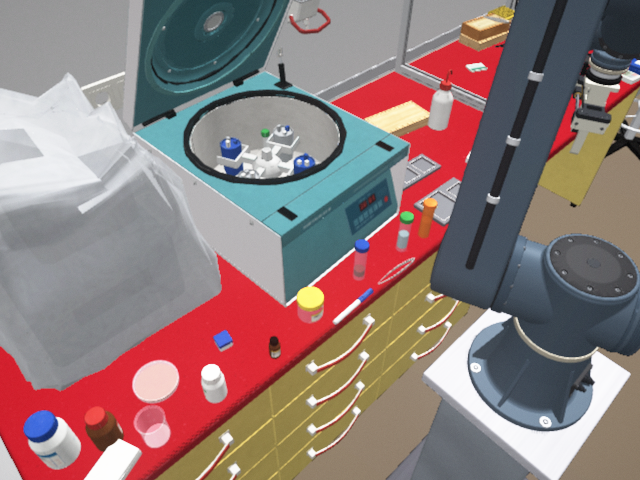

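View pics/top0.png

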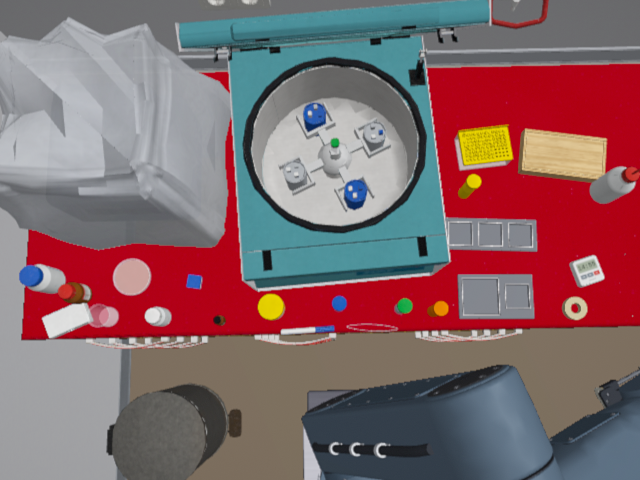

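View pics/wrist0.png

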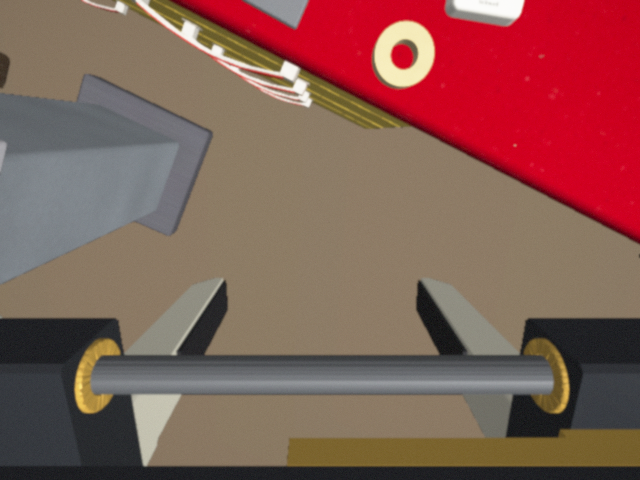

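```bash
python3 -c "
import workcell
print([n for n in dir(workcell) if not n.startswith('__')]); print(getattr(workcell,'pinch_z',None))"
```

```text
['MotionError', 'close_job', 'get_image', 'pinch_z', 'state']
0.0188
```

```bash
cat > h.py <<'E'
import numpy as np, cv2
from workcell import *
from scipy.spatial.transform import Rotation as Ro
def ray(d,uv,z):
    K=d["camera_matrix"];r=np.linalg.inv(K)@np.array([uv[0],uv[1],1.])
    if "R" in d: R,t=d["R"],d["t"]; o=-R.T@t; v=R.T@r
    else:
        T=d["W"]; o=T[:3,3]; v=T[:3,:3]@r
    s=(z-o[2])/v[2]; return o+s*v
def wrist():
    s=state(); d=get_image("wrist")
    T=np.eye(4);T[:3,:3]=Ro.from_euler('xyz',s["tool_rot"],degrees=True).as_matrix();T[:3,3]=s["tool_pos"]
    d["W"]=T@d["tool_from_camera"]; return d,s
def proj(d,X):
    if "R" in d: c=d["R"]@X+d["t"]
    else:
        T=np.linalg.inv(d["W"]); c=T[:3,:3]@X+T[:3,3]
    p=d["camera_matrix"]@c; return p[:2]/p[2]
E
python3 - <<'E'
from h import *
d=get_image("top")
for n,uv,z in [("jar",(270,306),.062),("blue",(339,303),.114),("green",(404,306),.114),("orange",(440,309),.114),("sb",(218,320),.058),("slip",(194,282),.022),("white",(154,316),.084),
 ("t3a",(447,219),.012),("t3b",(537,220),.012),("t3c",(447,251),.012),("t3d",(535,251),.012),
 ("t2a",(459,274),.012),("t2b",(534,276),.012),("t2c",(458,318),.012),("t2d",(533,318),.012),("edge",(200,338),0),("cfr",(448,268),.243)]:
    print(n,ray(d,uv,z).round(4))
im=d["img"][:,:,::-1]
cv2.imwrite("pics/t3.png",cv2.resize(im[205:330,420:560],None,fx=5.5,fy=4.5,interpolation=cv2.INTER_CUBIC)[:600,:800])
cv2.imwrite("pics/stock.png",cv2.resize(im[265:345,140:460],None,fx=2.5,fy=2.5,interpolation=cv2.INTER_CUBIC))
E
```

```text
jar [0.4161 0.2279 0.062 ]
blue [0.4159 0.0679 0.114 ]
green [ 0.4059 -0.0776  0.114 ]
orange [ 0.3975 -0.1579  0.114 ]
sb [0.3866 0.3492 0.058 ]
slip [0.4805 0.4147 0.022 ]
white [0.3977 0.4903 0.084 ]
t3a [ 0.6242 -0.2052  0.012 ]
t3b [ 0.6168 -0.4275  0.012 ]
t3c [ 0.5442 -0.2008  0.012 ]
t3d [ 0.5394 -0.4164  0.012 ]
t2a [ 0.4869 -0.227   0.012 ]
t2b [ 0.478  -0.4091  0.012 ]
t2c [ 0.3807 -0.2184  0.012 ]
t2d [ 0.3768 -0.3987  0.012 ]
edge [0.3472 0.403  0.    ]
cfr [ 0.4733 -0.1553  0.243 ]
```

View pics/stock.png

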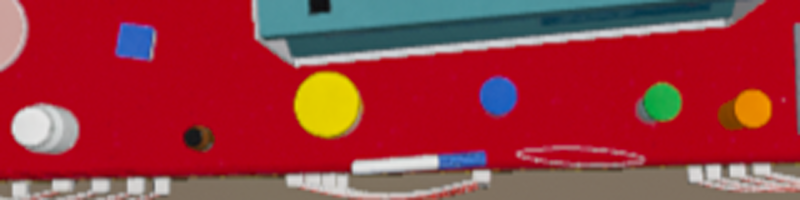

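View pics/t3.png

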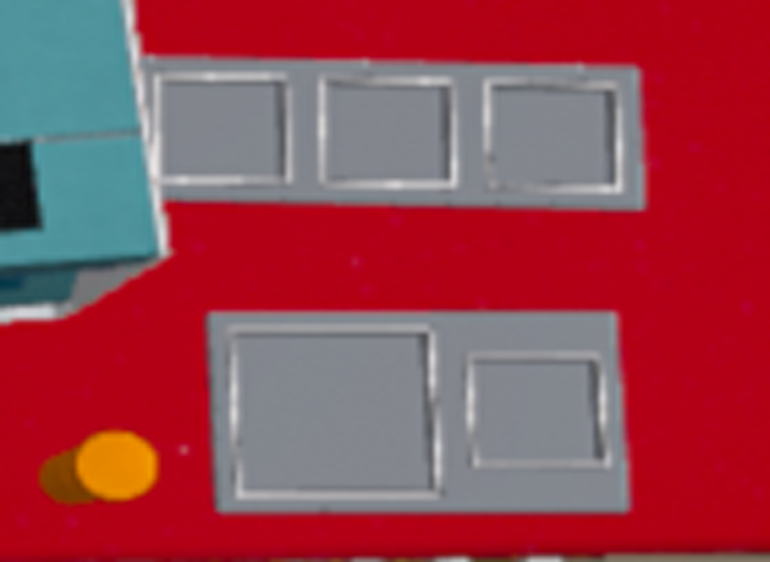

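Run:
```python
from h import *
from scipy.optimize import least_squares
d=get_image("top"); im=d["img"]
c=lambda L:np.array([(420+x/5.5,205+y/4.5) for x,y in L])
sq=lambda cy,h:[(h,cy+h),(h,cy-h),(-h,cy-h),(-h,cy+h)]
t2m=sq(.037,.042)+sq(-.052,.027)+[(.052,.089),(.052,-.089),(-.052,-.089),(-.052,.089)]
t2p=c([(232,328),(436,332),(440,494),(235,497),(468,354),(600,356),(610,465),(473,465),(207,313),(617,312),(630,513),(217,513)])
t3m=sq(.074,.027)+sq(0,.027)+sq(-.074,.027)
t3p=c([(155,75),(290,77),(289,183),(163,183),(320,78),(455,82),(458,187),(320,186),(485,80),(618,84),(622,192),(492,188)])
for n,m,p,x0 in [("t2",t2m,t2p,(.43,-.31,0)),("t3",t3m,t3p,(.58,-.31,0))]:
    m=np.array(m)
    def f(q):
        R=np.array([[np.cos(q[2]),-np.sin(q[2])],[np.sin(q[2]),np.cos(q[2])]])
        w=m@R.T+q[:2]
        return np.concatenate([proj(d,np.r_[a,.012])-b for a,b in zip(w,p)])
    r=least_squares(f,x0); q=r.x; print(n,q[:2].round(4),"yaw",np.degrees(q[2]).round(2),"rms px",np.sqrt(np.mean(r.fun**2)).round(2))
    for cy in ((.037,-.052) if n=="t2" else (.074,0,-.074)): print("  pocket",(q[:2]+cy*np.array([-np.sin(q[2]),np.cos(q[2])])).round(4))
# blue box
hsv=cv2.cvtColor(im,cv2.COLOR_RGB2HSV)
m=cv2.inRange(hsv,(100,80,60),(130,255,255)); m[:, :180]=0; m[:,210:]=0; m[:270]=0; m[300:]=0
cn=max(cv2.findContours(m,0,2)[0],key=cv2.contourArea); 
b=cv2.boxPoints(cv2.minAreaRect(cn)); w=np.array([ray(d,p,.022)[:2] for p in b]);print("slip",w.mean(0).round(4),[(np.degrees(np.arctan2(*(w[(i+1)%4]-w[i])[::-1])).round(1),np.linalg.norm(w[(i+1)%4]-w[i]).round(3)) for i in range(4)])
```

```text
t2 [ 0.4304 -0.3137] yaw -1.2 rms px 1.03
  pocket [ 0.4312 -0.2768]
  pocket [ 0.4293 -0.3657]
t3 [ 0.5828 -0.3106] yaw -2.58 rms px 1.16
  pocket [ 0.5862 -0.2367]
  pocket [ 0.5828 -0.3106]
  pocket [ 0.5795 -0.3845]
slip [0.4825 0.4159] [(np.float64(-6.0), np.float64(0.03)), (np.float64(-98.4), np.float64(0.032)), (np.float64(173.8), np.float64(0.03)), (np.float64(81.6), np.float64(0.032))]
```

apply_moves:
  increments:
    - {"tz":4}
    - {"tx":22,"ty":91,"tz":4,"wz":147}
    - {"tx":22,"ty":91,"tz":4,"wz":147}
    - {"tx":22,"ty":91,"tz":4,"wz":147}
    - {"tx":22,"ty":91,"tz":4,"wz":147}
    - {"tx":22,"ty":91,"tz":4,"wz":147}
    - {"tx":22,"ty":91,"tz":4,"wz":147}
    - {"tx":22,"ty":91,"tz":4,"wz":147}
    - {"tx":22,"ty":91,"tz":4,"wz":147}
    - {"tx":22,"ty":91,"tz":4,"wz":147}
    - {"tx":22,"ty":91,"tz":4,"wz":147}
    - {"tx":22,"ty":91,"tz":4,"wz":147}
    - {"tx":22,"ty":91,"tz":4,"wz":147}
    - {"tx":22,"ty":91,"tz":4,"wz":147}
    - {"tx":22,"ty":91,"tz":4,"wz":147}
    - {"tx":22,"ty":91,"tz":4,"wz":147}
    - {"tx":22,"ty":91,"tz":4,"wz":147}
    - {"tx":22,"ty":91,"tz":4,"wz":147}
    - {"tx":22,"ty":91,"tz":4,"wz":147}
    - {"tx":22,"ty":91,"tz":4,"wz":147}

```text
invalid input at $.increments[0]: expected keys tx, ty, tz, wx, wy, wz, hand
```

apply_moves:
  increments:
    - {"tz":-3}
    - {"tz":-3}

```text
invalid input at $.increments[0]: expected keys tx, ty, tz, wx, wy, wz, hand
```

```bash
cat > w.py <<'E'
import sys
from h import *
d,s=wrist(); cv2.imwrite(f"pics/{sys.argv[1]}.png",d["img"][:,:,::-1])
import pickle; pickle.dump((d,s),open("last.pkl","wb"))
print(s["time"],s["tool_pos"].round(4),s["tool_rot"].round(2),s["joint_positions"].round(1),s["grip_width"],s["contact_force"].round(1))
E
python3 w.py w1
```

```text
0.25 [ 0.2381 -0.4956  0.2184] [-179.97   -0.     25.66] [-69.2  20.1  94.7  -0.   65.3  -4.8] 0.9989618063073218 [0.4 0.1 0.6]
```

View pics/w1.png

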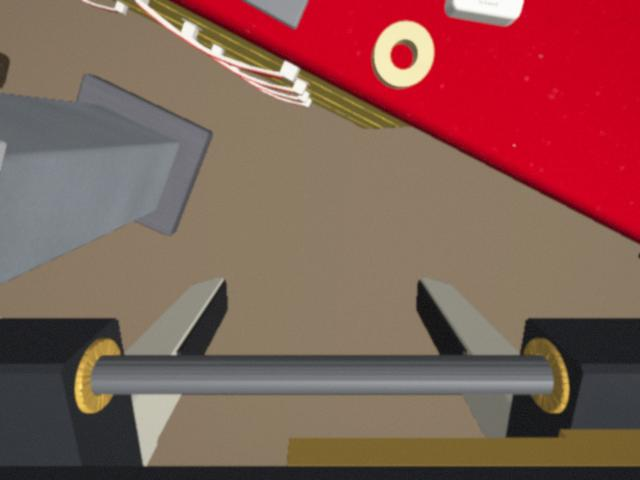

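apply_moves:
  increments:
    - {"tx":0,"ty":0,"tz":4,"wx":0,"wy":0,"wz":0,"hand":1}
    - {"tx":5,"ty":20,"tz":6,"wx":0,"wy":0,"wz":35,"hand":1}
    - {"tx":5,"ty":20,"tz":6,"wx":0,"wy":0,"wz":35,"hand":1}
    - {"tx":5,"ty":20,"tz":6,"wx":0,"wy":0,"wz":35,"hand":1}
    - {"tx":5,"ty":20,"tz":6,"wx":0,"wy":0,"wz":35,"hand":1}
    - {"tx":22,"ty":91,"tz":4,"wx":0,"wy":0,"wz":147,"hand":1}
    - {"tx":22,"ty":91,"tz":4,"wx":0,"wy":0,"wz":147,"hand":1}
    - {"tx":22,"ty":91,"tz":4,"wx":0,"wy":0,"wz":147,"hand":1}
    - {"tx":22,"ty":91,"tz":4,"wx":0,"wy":0,"wz":147,"hand":1}
    - {"tx":22,"ty":91,"tz":4,"wx":0,"wy":0,"wz":147,"hand":1}
    - {"tx":22,"ty":91,"tz":4,"wx":0,"wy":0,"wz":147,"hand":1}
    - {"tx":22,"ty":91,"tz":4,"wx":0,"wy":0,"wz":147,"hand":1}
    - {"tx":22,"ty":91,"tz":4,"wx":0,"wy":0,"wz":147,"hand":1}
    - {"tx":22,"ty":91,"tz":4,"wx":0,"wy":0,"wz":147,"hand":1}
    - {"tx":22,"ty":91,"tz":4,"wx":0,"wy":0,"wz":147,"hand":1}
    - {"tx":22,"ty":91,"tz":4,"wx":0,"wy":0,"wz":147,"hand":1}
    - {"tx":22,"ty":91,"tz":4,"wx":0,"wy":0,"wz":147,"hand":1}
    - {"tx":22,"ty":91,"tz":4,"wx":0,"wy":0,"wz":147,"hand":1}
    - {"tx":22,"ty":91,"tz":4,"wx":0,"wy":0,"wz":147,"hand":1}
    - {"tx":22,"ty":91,"tz":4,"wx":0,"wy":0,"wz":147,"hand":1}

```text
time: 2.3
tool_pos: [0.4581, 0.417, 0.2581]
tool_rot: [-180.0, -0.0, 172.8]
contact_force: [-0.2, -1.0, 0.0]
grip_width: 0.999
```

```bash
python3 w.py w1
```

```text
2.3 [0.4581 0.417  0.2581] [-1.8000e+02 -1.0000e-02  1.7276e+02] [ 38.   25.5  81.    0.   73.6 -44.8] 0.9994541680191598 [-0.2 -1.   0. ]
```

View pics/w1.png

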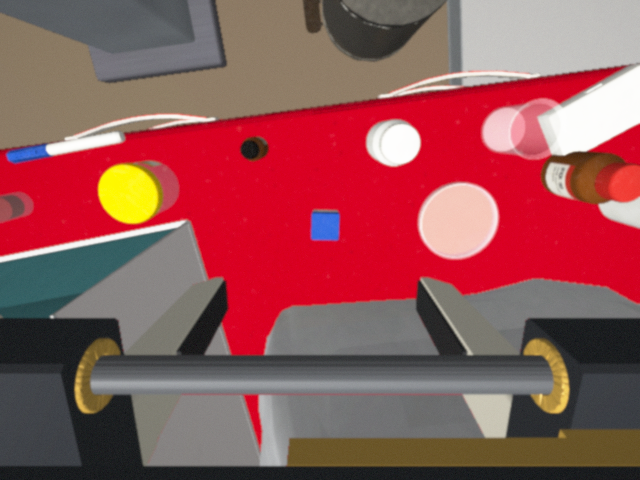

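Run:
```python
from h import *
import pickle
d,s=pickle.load(open("last.pkl","rb"))
hsv=cv2.cvtColor(d["img"],cv2.COLOR_RGB2HSV)
m=cv2.inRange(hsv,(100,80,60),(130,255,255)); q=np.zeros_like(m); q[200:250,300:350]=m[200:250,300:350]
cn=max(cv2.findContours(q,0,2)[0],key=cv2.contourArea);r=cv2.minAreaRect(cn);print(r)
print("slip",ray(d,r[0],.022).round(4))
for u,v,z in [(330,305,0),(330,305,.1),(285,310,0)]: print("bag",ray(d,(u,v),z).round(3))
print("sb",ray(d,(250,149),.058).round(4),"jar",ray(d,(130,194),.062).round(4),"white",ray(d,(398,143),.084).round(4))
t=get_image("top")
for u,v in [(210,246),(150,240),(190,243)]: print("bagtop",[ray(t,(u,v),z).round(3) for z in (0,.1,.2)])
```

```text
((325.0, 225.5), (27.0, 26.0), 90.0)
slip [0.4823 0.4192 0.022 ]
bag [0.592 0.412 0.   ]
bag [0.542 0.416 0.1  ]
bag [0.591 0.355 0.   ]
sb [0.3883 0.3576 0.058 ] jar [0.4158 0.2328 0.062 ] white [0.3993 0.4948 0.084 ]
bagtop [array([0.571, 0.382, 0.   ]), array([0.554, 0.361, 0.1  ]), array([0.537, 0.341, 0.2  ])]
bagtop [array([0.59, 0.53, 0.  ]), array([0.571, 0.5  , 0.1  ]), array([0.553, 0.469, 0.2  ])]
bagtop [array([0.58 , 0.431, 0.   ]), array([0.562, 0.407, 0.1  ]), array([0.544, 0.384, 0.2  ])]
```

apply_moves:
  increments:
    - {"tx":2.4,"ty":0.4,"tz":-5,"wx":0,"wy":0,"wz":0,"hand":0.65}
    - {"tx":2.4,"ty":0.4,"tz":-10,"wx":0,"wy":0,"wz":0,"hand":0.65}
    - {"tx":2.4,"ty":0.4,"tz":-15,"wx":0,"wy":0,"wz":0,"hand":0.65}
    - {"tx":2.4,"ty":0.4,"tz":-20,"wx":0,"wy":0,"wz":0,"hand":0.65}
    - {"tx":2.4,"ty":0.4,"tz":-20,"wx":0,"wy":0,"wz":0,"hand":0.65}
    - {"tx":2.4,"ty":0.4,"tz":-20,"wx":0,"wy":0,"wz":0,"hand":0.65}
  newtons: 15

```text
time: 3.0
tool_pos: [0.4821, 0.4178, 0.0589]
tool_rot: [-179.9, -0.1, 172.6]
contact_force: [0.5, 0.4, 1.3]
grip_width: 0.653
```

```bash
python3 w.py w2
```

```text
3.0 [0.4821 0.4178 0.0589] [-1.7994e+02 -6.0000e-02  1.7264e+02] [ 36.7  39.8  87.3  -0.   53.  -45.9] 0.6525551291150204 [0.5 0.4 1.3]
```

View pics/w2.png

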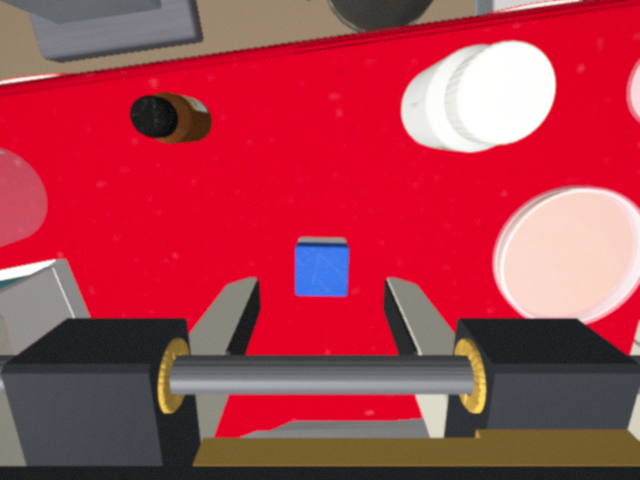

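Run:
```python
from h import *
import pickle
d,s=pickle.load(open("last.pkl","rb"))
print("slip",ray(d,(322,270),.022).round(4), proj(d,s["tool_pos"]))
print("sb",ray(d,(153,116),.058).round(4))
```

```text
slip [0.4822 0.4194 0.022 ] [318.93438979 297.44069032]
sb [0.3889 0.3582 0.058 ]
```

apply_moves:
  increments:
    - {"tx":0,"ty":0,"tz":-4,"wx":0,"wy":0,"wz":0,"hand":0.65}
    - {"tx":0,"ty":0,"tz":-5.1,"wx":0,"wy":0,"wz":0,"hand":0.65}
    - {"tx":0,"ty":0,"tz":-5.1,"wx":0,"wy":0,"wz":0,"hand":0.65}
    - {"tx":0,"ty":0,"tz":-5.1,"wx":0,"wy":0,"wz":0,"hand":0}
    - {"tx":0,"ty":0,"tz":-5.1,"wx":0,"wy":0,"wz":0,"hand":0}
    - {"tx":0,"ty":0,"tz":-5.1,"wx":0,"wy":0,"wz":0,"hand":0}
    - {"tx":0,"ty":0,"tz":-5.1,"wx":0,"wy":0,"wz":0,"hand":0}
    - {"tx":0,"ty":0,"tz":-5.1,"wx":0,"wy":0,"wz":0,"hand":0}
    - {"tx":0,"ty":0,"tz":-5.1,"wx":0,"wy":0,"wz":0,"hand":0}
  newtons: 15

```text
time: 3.95
tool_pos: [0.4824, 0.4185, 0.0083]
tool_rot: [180.0, 0.0, 172.7]
contact_force: [-1.4, -1.3, 5.7]
grip_width: 0.336
```

apply_moves:
  increments:
    - {"tx":0,"ty":0,"tz":3,"wx":0,"wy":0,"wz":0,"hand":0}
    - {"tx":0,"ty":0,"tz":8,"wx":0,"wy":0,"wz":0,"hand":0}
    - {"tx":0,"ty":0,"tz":13,"wx":0,"wy":0,"wz":0,"hand":0}
    - {"tx":-3,"ty":-3,"tz":16,"wx":0,"wy":0,"wz":0,"hand":0}
    - {"tx":-6,"ty":-6,"tz":18,"wx":0,"wy":0,"wz":0,"hand":0}
    - {"tx":-9,"ty":-9,"tz":20,"wx":0,"wy":0,"wz":0,"hand":0}
    - {"tx":-11,"ty":-13,"tz":22,"wx":0,"wy":0,"wz":0,"hand":0}
    - {"tx":-12,"ty":-18,"tz":24,"wx":0,"wy":0,"wz":0,"hand":0}
    - {"tx":-12,"ty":-22.5,"tz":26,"wx":0,"wy":0,"wz":0,"hand":0}
    - {"tx":-12,"ty":-27,"tz":26,"wx":0,"wy":0,"wz":0,"hand":0}
    - {"tx":-12,"ty":-32,"tz":26,"wx":0,"wy":0,"wz":0,"hand":0}
    - {"tx":-12,"ty":-37,"tz":26,"wx":0,"wy":0,"wz":0,"hand":0}
    - {"tx":-12,"ty":-42,"tz":26,"wx":0,"wy":0,"wz":0,"hand":0}
    - {"tx":-12,"ty":-47,"tz":26,"wx":0,"wy":0,"wz":0,"hand":0}
    - {"tx":-12,"ty":-52,"tz":26,"wx":0,"wy":0,"wz":0,"hand":0}
    - {"tx":-11,"ty":-57,"tz":26,"wx":0,"wy":0,"wz":2,"hand":0}
    - {"tx":-8,"ty":-61,"tz":26,"wx":0,"wy":0,"wz":4,"hand":0}
    - {"tx":-5,"ty":-65,"tz":26,"wx":0,"wy":0,"wz":4.7,"hand":0}
    - {"tx":-2,"ty":-69,"tz":25,"wx":0,"wy":0,"wz":4.7,"hand":0}
    - {"tx":2,"ty":-72,"tz":23,"wx":0,"wy":0,"wz":4.7,"hand":0}

```text
time: 5.95
tool_pos: [0.4989, -0.3014, 0.2402]
tool_rot: [-179.9, 0.1, 177.3]
contact_force: [1.2, 0.0, -0.1]
grip_width: 0.339
```

apply_moves:
  increments:
    - {"tx":3,"ty":-4,"tz":-3,"wx":0,"wy":0,"wz":0,"hand":0}
    - {"tx":6,"ty":-7,"tz":-6,"wx":0,"wy":0,"wz":0,"hand":0}
    - {"tx":7.7,"ty":-8.2,"tz":-10,"wx":0,"wy":0,"wz":0,"hand":0}
    - {"tx":7.7,"ty":-8.2,"tz":-14,"wx":0,"wy":0,"wz":0,"hand":0}
    - {"tx":7.7,"ty":-8.2,"tz":-14,"wx":0,"wy":0,"wz":0,"hand":0}
    - {"tx":7.7,"ty":-8.2,"tz":-14,"wx":0,"wy":0,"wz":0,"hand":0}

```text
time: 6.55
tool_pos: [0.5749, -0.3804, 0.1004]
tool_rot: [180.0, -0.0, 177.4]
contact_force: [-0.3, -0.0, 1.0]
grip_width: 0.334
```

```bash
python3 w.py w3
```

```text
6.55 [ 0.5749 -0.3804  0.1004] [ 1.7997e+02 -4.0000e-02  1.7736e+02] [ -37.4   41.5   77.1    0.    61.4 -124.7] 0.3336645149639325 [-0.3 -0.   1. ]
```

View pics/w3.png

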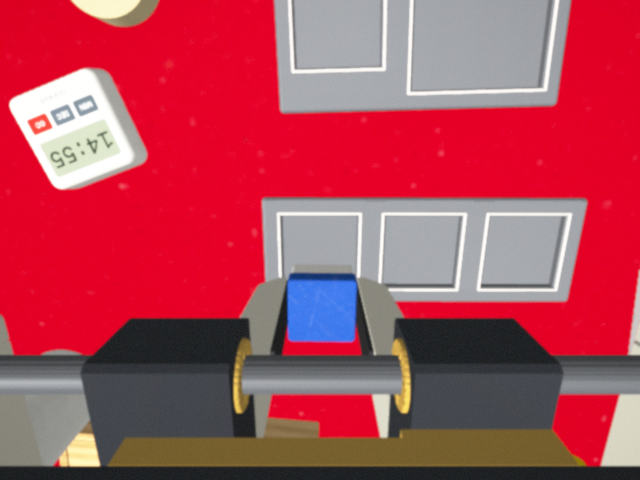

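```bash
cat > fit.py <<'E'
from h import *
from scipy.optimize import least_squares
def fit(d,m,p,x0,z=.012):
    m=np.array(m)
    def f(q):
        c,s=np.cos(q[2]),np.sin(q[2]); w=m@np.array([[c,-s],[s,c]]).T+q[:2]
        return np.concatenate([proj(d,np.r_[a,z])-b for a,b in zip(w,np.array(p,float))])
    r=least_squares(f,x0); return r.x,np.sqrt(np.mean(r.fun**2)),r.fun.reshape(-1,2)
E
python3 - <<'E'
from fit import *
import pickle
d,s=pickle.load(open("last.pkl","rb"))
h=.027
m=[(-h,-.074-h),(-h,-.074+h),(-h,-h),(-h,h),(h,h),(h,-h),(-h,.074-h),(-h,.074+h),(h,.074+h),(h,.074-h),(-.038,-.113),(-.038,.113),(.038,.113)]
p=[(278,213),(361,213),(381,213),(466,213),(461,290),(379,290),(485,213),(571,213),(559,290),(479,290),(263,199),(586,199),(568,300)]
q,e,r=fit(d,m,p,(.58,-.31,0)); print(q[:2],np.degrees(q[2]),e,r.round(1).tolist())
u=np.array([-np.sin(q[2]),np.cos(q[2])])
for cy in (.074,0,-.074): print((q[:2]+cy*u).round(4))
print("box", ray(d,(322,307),s["tool_pos"][2]+.014).round(4))
cv2.imwrite("pics/w3c.png",cv2.resize(d["img"][190:310,255:600][:,:,::-1],None,fx=2.3,fy=4,interpolation=2))
E
```

```text
[ 0.58395525 -0.30673912] -2.7868488204044604 3.35196008227304 [[3.3, 1.9], [-3.2, 2.0], [5.1, 2.1], [-3.4, 2.2], [-6.2, -4.2], [3.5, -4.2], [5.9, 2.2], [-3.7, 2.3], [-5.2, -4.0], [2.5, -4.1], [0.6, 0.5], [1.4, 0.9], [-0.9, -0.6]]
[ 0.5876 -0.2328]
[ 0.584  -0.3067]
[ 0.5804 -0.3807]
box [ 0.5732 -0.3787  0.1144]
```

View pics/w3c.png

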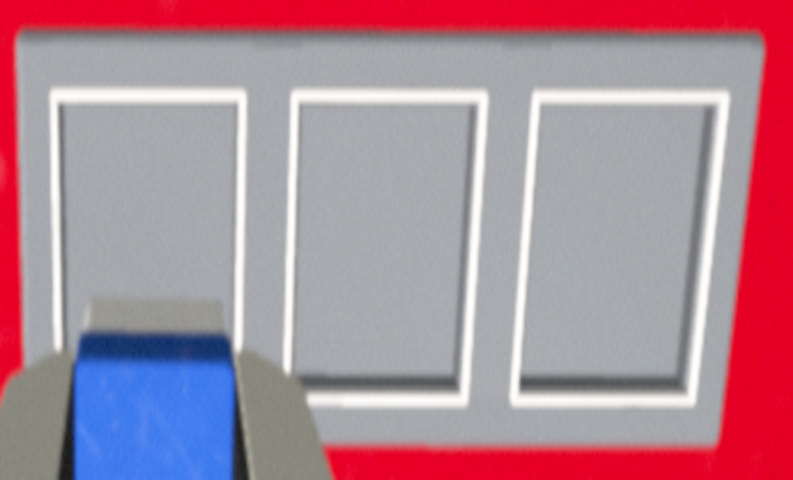

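apply_moves:
  increments:
    - {"tx":0.5,"ty":-0.2,"tz":-3,"wx":0,"wy":0,"wz":0,"hand":0}
    - {"tx":0.5,"ty":-0.2,"tz":-6,"wx":0,"wy":0,"wz":0,"hand":0}
    - {"tx":0.5,"ty":-0.2,"tz":-8,"wx":0,"wy":0,"wz":0,"hand":0}
    - {"tx":0.5,"ty":-0.2,"tz":-8.5,"wx":0,"wy":0,"wz":0,"hand":0}
    - {"tx":0.5,"ty":-0.2,"tz":-8.5,"wx":0,"wy":0,"wz":0,"hand":0}
    - {"tx":0.5,"ty":-0.2,"tz":-8.5,"wx":0,"wy":0,"wz":0,"hand":0}

```text
time: 7.2
tool_pos: [0.5811, -0.3833, 0.0174]
tool_rot: [-179.9, 0.2, 177.4]
contact_force: [-0.1, -0.9, -0.2]
grip_width: 0.339
```

apply_moves:
  increments:
    - {"tx":0,"ty":0,"tz":0,"wx":0,"wy":0,"wz":0,"hand":0.5}
    - {"tx":0,"ty":0,"tz":0,"wx":0,"wy":0,"wz":0,"hand":0.5}
    - {"tx":0,"ty":0,"tz":0,"wx":0,"wy":0,"wz":0,"hand":0.5}
    - {"tx":0,"ty":0,"tz":3,"wx":0,"wy":0,"wz":0,"hand":0.5}
    - {"tx":0,"ty":0,"tz":7,"wx":0,"wy":0,"wz":0,"hand":0.5}
    - {"tx":0,"ty":0,"tz":12,"wx":0,"wy":0,"wz":0,"hand":0.5}
    - {"tx":0,"ty":0,"tz":12,"wx":0,"wy":0,"wz":0,"hand":0.5}

```text
time: 7.9
tool_pos: [0.5827, -0.3845, 0.1424]
tool_rot: [-179.6, 0.5, 177.4]
contact_force: [0.2, -0.1, -0.3]
grip_width: 0.498
```

```bash
python3 w.py w4
```

```text
7.9 [ 0.5827 -0.3845  0.1424] [-179.63    0.53  177.37] [ -37.2   39.5   74.5   -0.    65.4 -124.6] 0.49761340298825296 [ 0.2 -0.1 -0.3]
```

View pics/w4.png

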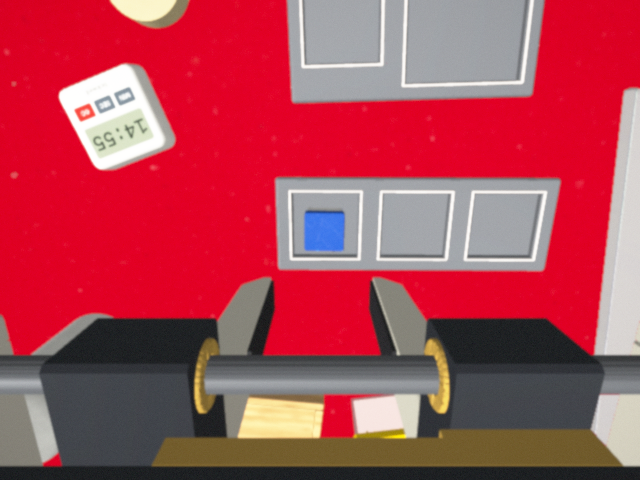

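apply_moves:
  increments:
    - {"tx":-2,"ty":2,"tz":4,"wx":0,"wy":0,"wz":0,"hand":0.6}
    - {"tx":-5,"ty":5,"tz":7,"wx":0,"wy":0,"wz":0,"hand":0.6}
    - {"tx":-8,"ty":8,"tz":8,"wx":0,"wy":0,"wz":0,"hand":0.6}
    - {"tx":-11,"ty":11,"tz":8,"wx":0,"wy":0,"wz":0,"hand":0.6}
    - {"tx":-14,"ty":14,"tz":8,"wx":0,"wy":0,"wz":0,"hand":0.6}
    - {"tx":-17,"ty":18,"tz":8,"wx":0,"wy":0,"wz":0,"hand":0.6}
    - {"tx":-19,"ty":22,"tz":8,"wx":0,"wy":0,"wz":0,"hand":0.6}
    - {"tx":-20,"ty":27,"tz":8,"wx":0,"wy":0,"wz":0,"hand":0.6}
    - {"tx":-20,"ty":32,"tz":8,"wx":0,"wy":0,"wz":0,"hand":0.6}
    - {"tx":-20,"ty":37,"tz":8,"wx":0,"wy":0,"wz":0,"hand":0.6}
    - {"tx":-20,"ty":42,"tz":8,"wx":0,"wy":0,"wz":0,"hand":0.6}
    - {"tx":-20,"ty":47,"tz":8,"wx":0,"wy":0,"wz":0,"hand":0.6}
    - {"tx":-20,"ty":52,"tz":8,"wx":0,"wy":0,"wz":0,"hand":0.6}
    - {"tx":-20,"ty":57,"tz":7,"wx":0,"wy":0,"wz":0,"hand":0.6}
    - {"tx":-20,"ty":62,"tz":6,"wx":0,"wy":0,"wz":0,"hand":0.6}
    - {"tx":-19.5,"ty":67,"tz":4,"wx":0,"wy":0,"wz":0,"hand":0.6}
    - {"tx":-19.4,"ty":71,"tz":1,"wx":0,"wy":0,"wz":0,"hand":0.6}
    - {"tx":-19.4,"ty":73.8,"tz":-1,"wx":0,"wy":0,"wz":0,"hand":0.6}
    - {"tx":-19.4,"ty":73.8,"tz":-1,"wx":0,"wy":0,"wz":0,"hand":0.6}
    - {"tx":-19.4,"ty":73.8,"tz":-1,"wx":0,"wy":0,"wz":0,"hand":0.6}

```text
time: 9.95
tool_pos: [0.3852, 0.3551, 0.1235]
tool_rot: [-179.9, -0.1, 177.4]
contact_force: [0.8, 0.9, 0.8]
grip_width: 0.603
```

```bash
python3 w.py w5
```

```text
9.95 [0.3852 0.3551 0.1235] [-1.7989e+02 -1.2000e-01  1.7743e+02] [ 37.6  24.5 103.4  -0.   52.3 -49.8] 0.6029497488562409 [0.8 0.9 0.8]
```

View pics/w5.png

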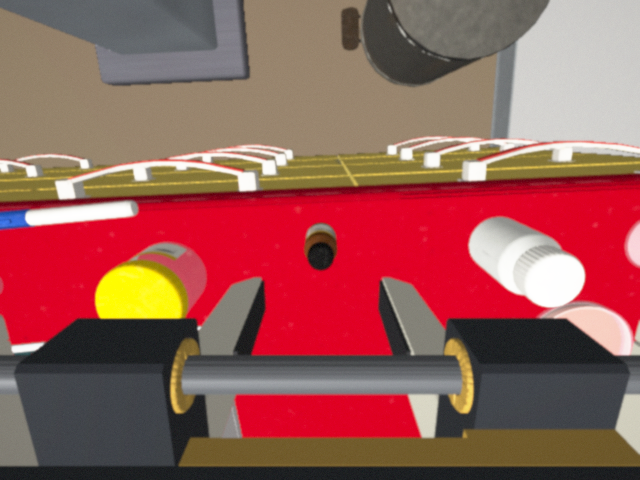

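Run:
```python
from h import *
import pickle
d,s=pickle.load(open("last.pkl","rb"))
print("sb",ray(d,(321,257),.058).round(4), "jar",ray(d,(143,295),.062))
```

```text
sb [0.3871 0.356  0.058 ] jar [0.40725727 0.23514564 0.062     ]
```

apply_moves:
  increments:
    - {"tx":0.2,"ty":0,"tz":-4,"wx":0,"wy":0,"wz":0,"hand":0.6}
    - {"tx":0.2,"ty":0,"tz":-8,"wx":0,"wy":0,"wz":0,"hand":0.6}
    - {"tx":0.2,"ty":0,"tz":-10.5,"wx":0,"wy":0,"wz":0,"hand":0.6}
    - {"tx":0.2,"ty":0,"tz":-10.5,"wx":0,"wy":0,"wz":0,"hand":0.6}
    - {"tx":0.2,"ty":0,"tz":-10.5,"wx":0,"wy":0,"wz":0,"hand":0}
    - {"tx":0.2,"ty":0,"tz":-10.5,"wx":0,"wy":0,"wz":0,"hand":0}
    - {"tx":0.2,"ty":0,"tz":-10.5,"wx":0,"wy":0,"wz":0,"hand":0}
    - {"tx":0.2,"ty":0,"tz":-10.5,"wx":0,"wy":0,"wz":0,"hand":0}
    - {"tx":0.2,"ty":0,"tz":-10.5,"wx":0,"wy":0,"wz":0,"hand":0}
    - {"tx":0.2,"ty":0,"tz":-10.5,"wx":0,"wy":0,"wz":0,"hand":0}
  newtons: 15

```text
time: 11.0
tool_pos: [0.3884, 0.3557, 0.0204]
tool_rot: [180.0, 0.1, 177.4]
contact_force: [0.1, -1.4, 7.8]
grip_width: 0.257
```

apply_moves:
  increments:
    - {"tx":0,"ty":0,"tz":3,"wx":0,"wy":0,"wz":0,"hand":0}
    - {"tx":0,"ty":0,"tz":8,"wx":0,"wy":0,"wz":0,"hand":0}
    - {"tx":0,"ty":0,"tz":12,"wx":0,"wy":0,"wz":0,"hand":0}
    - {"tx":0,"ty":-4,"tz":15,"wx":0,"wy":0,"wz":0,"hand":0}
    - {"tx":-1,"ty":-8,"tz":18,"wx":0,"wy":0,"wz":0,"hand":0}
    - {"tx":-1,"ty":-12,"tz":20,"wx":0,"wy":0,"wz":0,"hand":0}
    - {"tx":-1,"ty":-17,"tz":20,"wx":0,"wy":0,"wz":0,"hand":0}
    - {"tx":-1,"ty":-22,"tz":20,"wx":0,"wy":0,"wz":0,"hand":0}
    - {"tx":-1,"ty":-27,"tz":20,"wx":0,"wy":0,"wz":0,"hand":0}
    - {"tx":-1,"ty":-32,"tz":20,"wx":0,"wy":0,"wz":0,"hand":0}
    - {"tx":-1,"ty":-37,"tz":20,"wx":0,"wy":0,"wz":0,"hand":0}
    - {"tx":-1,"ty":-42,"tz":20,"wx":0,"wy":0,"wz":0,"hand":0}
    - {"tx":-1,"ty":-47,"tz":20,"wx":0,"wy":0,"wz":0,"hand":0}
    - {"tx":0,"ty":-52,"tz":20,"wx":0,"wy":0,"wz":0,"hand":0}
    - {"tx":2,"ty":-56,"tz":20,"wx":0,"wy":0,"wz":0,"hand":0}
    - {"tx":5,"ty":-59,"tz":20,"wx":0,"wy":0,"wz":0,"hand":0}
    - {"tx":8,"ty":-62,"tz":19,"wx":0,"wy":0,"wz":0,"hand":0}
    - {"tx":12,"ty":-65,"tz":18,"wx":0,"wy":0,"wz":0,"hand":0}
    - {"tx":16,"ty":-66.4,"tz":16,"wx":0,"wy":0,"wz":0,"hand":0}
    - {"tx":19.5,"ty":-66.4,"tz":13,"wx":0,"wy":0,"wz":0,"hand":0}

```text
time: 13.0
tool_pos: [0.5851, -0.3108, 0.1498]
tool_rot: [-179.9, 0.2, 177.3]
contact_force: [-0.0, 0.1, -0.1]
grip_width: 0.253
```

apply_moves:
  increments:
    - {"tx":0,"ty":0,"tz":0,"wx":0,"wy":0,"wz":0,"hand":0}
    - {"tx":0,"ty":0,"tz":0,"wx":0,"wy":0,"wz":0,"hand":0}

```text
time: 13.2
tool_pos: [0.5827, -0.3081, 0.1487]
tool_rot: [179.9, -0.1, 177.4]
contact_force: [0.2, -0.6, -0.4]
grip_width: 0.257
```

```bash
python3 w.py w6
```

```text
13.2 [ 0.5827 -0.3081  0.1487] [ 1.7994e+02 -1.1000e-01  1.7740e+02] [ -31.9   35.5   80.6   -0.    64.  -119.3] 0.2566331411109312 [ 0.2 -0.6 -0.4]
```

View pics/w6.png

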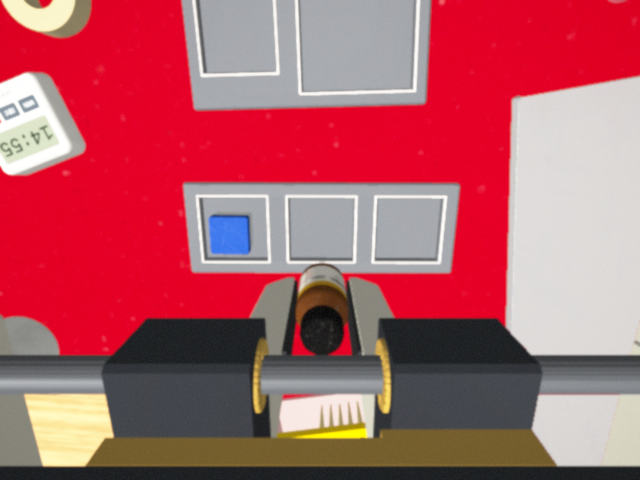

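Run:
```python
from h import *
import pickle
d,s=pickle.load(open("last.pkl","rb"))
a=lambda L:np.mean([ray(d,p,.012) for p in L],0).round(4)
print(a([(286,196),(357,196),(356,262),(288,262)]),a([(374,196),(447,196),(441,262),(374,262)]),"cap",ray(d,(322,330),.148+.0204+.018))
print("t2 partial",a([(203,75),(278,74)]),a([(299,95),(417,93)]))
```

```text
[ 0.5848 -0.3064  0.012 ] [ 0.5883 -0.2324  0.012 ] cap [ 0.57888611 -0.3064194   0.1864    ]
t2 partial [ 0.4603 -0.3624  0.012 ] [ 0.4782 -0.2736  0.012 ]
```

apply_moves:
  increments:
    - {"tx":0.1,"ty":0,"tz":-4,"wx":0,"wy":0,"wz":0,"hand":0}
    - {"tx":0.1,"ty":0,"tz":-8,"wx":0,"wy":0,"wz":0,"hand":0}
    - {"tx":0.1,"ty":0,"tz":-11,"wx":0,"wy":0,"wz":0,"hand":0}
    - {"tx":0.1,"ty":0,"tz":-12.2,"wx":0,"wy":0,"wz":0,"hand":0}
    - {"tx":0.1,"ty":0,"tz":-12.2,"wx":0,"wy":0,"wz":0,"hand":0}
    - {"tx":0.1,"ty":0,"tz":-12.2,"wx":0,"wy":0,"wz":0,"hand":0}

```text
time: 13.85
tool_pos: [0.5847, -0.3093, 0.0301]
tool_rot: [-179.9, 0.1, 177.3]
contact_force: [0.3, 0.3, -0.5]
grip_width: 0.254
```

apply_moves:
  increments:
    - {"tx":0,"ty":0,"tz":-0.3,"wx":0,"wy":0,"wz":0,"hand":0}
    - {"tx":0,"ty":0,"tz":-0.3,"wx":0,"wy":0,"wz":0,"hand":0}
    - {"tx":0,"ty":0,"tz":-0.3,"wx":0,"wy":0,"wz":0,"hand":0}

```text
time: 14.15
tool_pos: [0.5846, -0.309, 0.0258]
tool_rot: [-179.9, 0.1, 177.4]
contact_force: [-0.9, -0.2, 5.2]
grip_width: 0.252
```

apply_moves:
  increments:
    - {"tx":0,"ty":0,"tz":0,"wx":0,"wy":0,"wz":0,"hand":0.45}
    - {"tx":0,"ty":0,"tz":0,"wx":0,"wy":0,"wz":0,"hand":0.45}
    - {"tx":0,"ty":0,"tz":0,"wx":0,"wy":0,"wz":0,"hand":0.45}
    - {"tx":0,"ty":0,"tz":4,"wx":0,"wy":0,"wz":0,"hand":0.45}
    - {"tx":0,"ty":0,"tz":8,"wx":0,"wy":0,"wz":0,"hand":0.45}
    - {"tx":0,"ty":0,"tz":12,"wx":0,"wy":0,"wz":0,"hand":0.45}
    - {"tx":0,"ty":0,"tz":15,"wx":0,"wy":0,"wz":0,"hand":0.5}

```text
time: 14.85
tool_pos: [0.5843, -0.3087, 0.1773]
tool_rot: [-180.0, 0.1, 177.4]
contact_force: [0.4, -0.6, -0.5]
grip_width: 0.485
```

```bash
python3 w.py w7
```

```text
14.85 [ 0.5843 -0.3087  0.1773] [-1.7995e+02  9.0000e-02  1.7736e+02] [ -31.9   33.9   79.1   -0.    66.9 -119.2] 0.48494137671149623 [ 0.4 -0.6 -0.5]
```

View pics/w7.png

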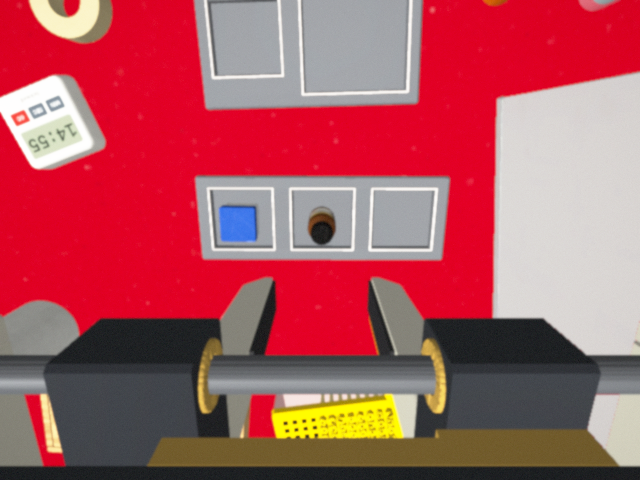

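apply_moves:
  increments:
    - {"tx":-2,"ty":2,"tz":3,"wx":0,"wy":0,"wz":0,"hand":0.6}
    - {"tx":-6,"ty":4,"tz":5,"wx":0,"wy":0,"wz":0,"hand":1}
    - {"tx":-10,"ty":7,"tz":5,"wx":0,"wy":0,"wz":0,"hand":1}
    - {"tx":-13,"ty":10,"tz":5,"wx":0,"wy":0,"wz":0,"hand":1}
    - {"tx":-16,"ty":13,"tz":5,"wx":0,"wy":0,"wz":0,"hand":1}
    - {"tx":-18,"ty":17,"tz":5,"wx":0,"wy":0,"wz":0,"hand":1}
    - {"tx":-19,"ty":22,"tz":5,"wx":0,"wy":0,"wz":0,"hand":1}
    - {"tx":-19,"ty":27,"tz":5,"wx":0,"wy":0,"wz":0,"hand":1}
    - {"tx":-19,"ty":32,"tz":5,"wx":0,"wy":0,"wz":0,"hand":1}
    - {"tx":-19,"ty":37,"tz":5,"wx":0,"wy":0,"wz":0,"hand":1}
    - {"tx":-19,"ty":42,"tz":5,"wx":0,"wy":0,"wz":0,"hand":1}
    - {"tx":-18,"ty":47,"tz":3,"wx":0,"wy":0,"wz":2.6,"hand":1}
    - {"tx":-17,"ty":51,"tz":1,"wx":0,"wy":0,"wz":2.6,"hand":1}
    - {"tx":-16.9,"ty":53.9,"tz":-1,"wx":0,"wy":0,"wz":2.6,"hand":1}
    - {"tx":-16.9,"ty":53.9,"tz":-3,"wx":0,"wy":0,"wz":2.6,"hand":1}
    - {"tx":-16.9,"ty":53.9,"tz":-3,"wx":0,"wy":0,"wz":2.6,"hand":1}
    - {"tx":-16.9,"ty":53.9,"tz":-3,"wx":0,"wy":0,"wz":2.6,"hand":1}

```text
time: 16.6
tool_pos: [0.4149, 0.2302, 0.1449]
tool_rot: [-180.0, -0.0, 179.9]
contact_force: [0.2, -1.0, 1.2]
grip_width: 0.998
```

```bash
python3 w.py w8
```

```text
16.6 [0.4149 0.2302 0.1449] [-1.7998e+02 -3.0000e-02  1.7995e+02] [ 23.4  18.  109.6  -0.   52.4 -66.6] 0.9980741884623604 [ 0.2 -1.   1.2]
```

View pics/w8.png

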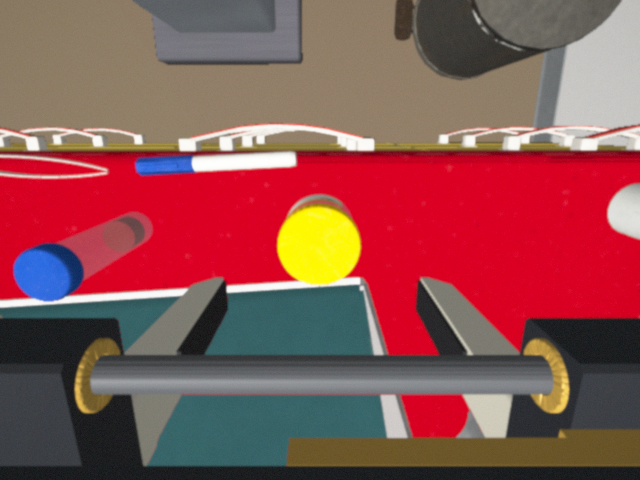

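Run:
```python
from h import *
import pickle
d,s=pickle.load(open("last.pkl","rb"))
m=cv2.inRange(cv2.cvtColor(d["img"],cv2.COLOR_RGB2HSV),(22,120,120),(35,255,255)); m[:150]=0;m[310:]=0
c=max(cv2.findContours(m,0,2)[0],key=cv2.contourArea);r=cv2.minEnclosingCircle(c);print(r)
print("jar",ray(d,r[0],.062),"blue",ray(d,(50,272),.114),"cent",[ray(d,(360,280),z).round(3) for z in(.243,.2)])
```

```text
((318.5, 244.86111450195312), 41.30979919433594)
jar [0.41386858 0.22945794 0.062     ] blue [0.41362595 0.07650532 0.114     ] cent [array([0.365, 0.239, 0.243]), array([0.383, 0.244, 0.2  ])]
```

Run:
```python
from h import *
d=get_image("top")
cv2.imwrite("pics/c.png",cv2.resize(d["img"][225:300,225:465][:,:,::-1],None,fx=3.3,fy=3.3,interpolation=2))
s=get_image("scene")
cv2.imwrite("pics/c2.png",cv2.resize(s["img"][180:340,200:440][:,:,::-1],None,fx=3.3,fy=3.3,interpolation=2))
```

```text
(no output)
```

View pics/c.png

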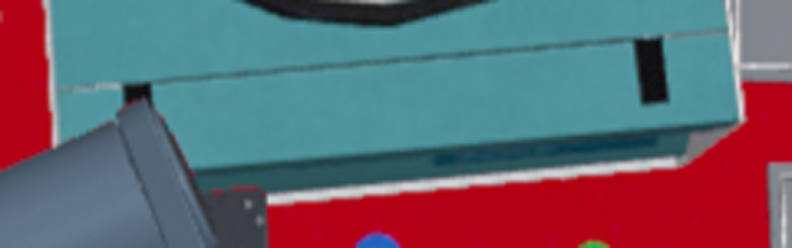

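View pics/c2.png

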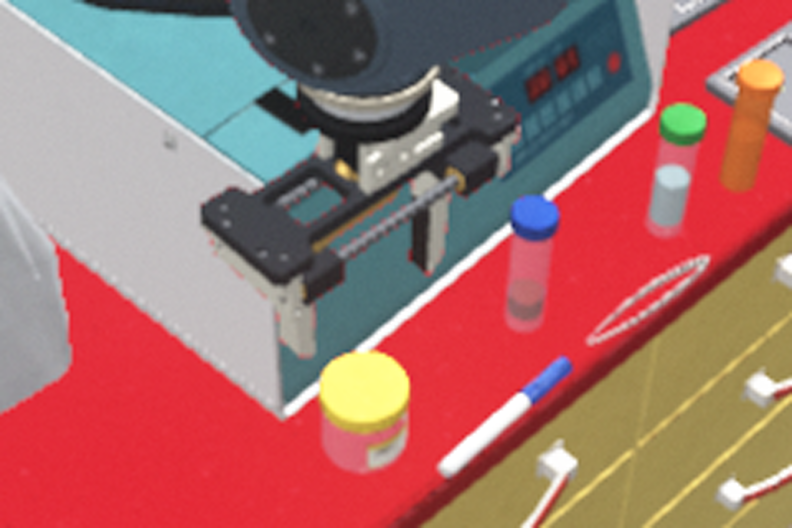

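Run:
```python
from h import *
import pickle
d,s=pickle.load(open("last.pkl","rb"))
t=get_image("top")
f=lambda x,y:(225+x/3.3,225+y/3.3)
print("top edge",[ray(t,f(*p),.243).round(4) for p in [(215,166),(400,150),(740,122)]])
print("base",[ray(t,f(*p),.0).round(4) for p in [(280,203),(680,166)]])
print("wrist base",[ray(d,p,.0).round(4) for p in [(358,280),(180,293),(5,305)]])
cv2.imwrite("pics/w8c.png",d["img"][180:480,:,::-1])
```

```text
top edge [array([0.4654, 0.1678, 0.243 ]), array([0.4729, 0.0531, 0.243 ]), array([ 0.4857, -0.1585,  0.243 ])]
base [array([0.4656, 0.1367, 0.    ]), array([ 0.4866, -0.1608,  0.    ])]
wrist base [array([0.4667, 0.2646, 0.    ]), array([0.4792, 0.1015, 0.    ]), array([ 0.491 , -0.0621,  0.    ])]
```

View pics/w8c.png

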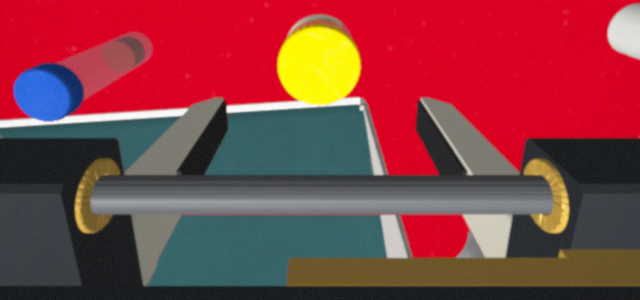

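apply_moves:
  increments:
    - {"tx":-0.4,"ty":0,"tz":-3,"wx":0,"wy":0,"wz":3.6,"hand":1}
    - {"tx":-0.4,"ty":0,"tz":-6,"wx":0,"wy":0,"wz":3.6,"hand":1}
    - {"tx":-0.4,"ty":0,"tz":-9,"wx":0,"wy":0,"wz":3.6,"hand":1}
    - {"tx":-0.4,"ty":0,"tz":-11.9,"wx":0,"wy":0,"wz":3.6,"hand":1}
    - {"tx":-0.4,"ty":0,"tz":-11.9,"wx":0,"wy":0,"wz":3.6,"hand":1}
    - {"tx":-0.4,"ty":0,"tz":-11.9,"wx":0,"wy":0,"wz":3.6,"hand":0.3}
    - {"tx":-0.4,"ty":0,"tz":-11.9,"wx":0,"wy":0,"wz":3.6,"hand":0.3}
    - {"tx":-0.4,"ty":0,"tz":-11.9,"wx":0,"wy":0,"wz":3.6,"hand":0.3}
    - {"tx":-0.4,"ty":0,"tz":-11.9,"wx":0,"wy":0,"wz":3.6,"hand":0.3}
    - {"tx":-0.4,"ty":0,"tz":-11.9,"wx":0,"wy":0,"wz":3.6,"hand":0.3}
  newtons: 20

```text
time: 17.8
tool_pos: [0.4113, 0.2306, 0.0263]
tool_rot: [180.0, 0.1, -176.4]
contact_force: [0.2, 3.7, 5.1]
grip_width: 0.623
```

apply_moves:
  increments:
    - {"tx":0,"ty":0,"tz":2,"wx":0,"wy":0,"wz":0,"hand":0.3}
    - {"tx":0,"ty":0,"tz":6,"wx":0,"wy":0,"wz":0,"hand":0.3}
    - {"tx":0,"ty":0,"tz":11,"wx":0,"wy":0,"wz":0,"hand":0.3}
    - {"tx":0,"ty":0,"tz":16,"wx":0,"wy":0,"wz":0,"hand":0.3}
    - {"tx":0,"ty":-2,"tz":20,"wx":0,"wy":0,"wz":-4,"hand":0.3}
    - {"tx":0,"ty":-5,"tz":22,"wx":0,"wy":0,"wz":-12,"hand":0.3}
    - {"tx":0,"ty":-9,"tz":22,"wx":0,"wy":0,"wz":-20,"hand":0.3}
    - {"tx":0,"ty":-13,"tz":22,"wx":0,"wy":0,"wz":-28,"hand":0.3}
    - {"tx":0,"ty":-18,"tz":22,"wx":0,"wy":0,"wz":-36,"hand":0.3}
    - {"tx":0,"ty":-23,"tz":22,"wx":0,"wy":0,"wz":-44,"hand":0.3}
    - {"tx":0,"ty":-28,"tz":22,"wx":0,"wy":0,"wz":-52,"hand":0.3}
    - {"tx":0,"ty":-33,"tz":22,"wx":0,"wy":0,"wz":-60,"hand":0.3}
    - {"tx":0.5,"ty":-38,"tz":22,"wx":0,"wy":0,"wz":-68,"hand":0.3}
    - {"tx":1,"ty":-43,"tz":21,"wx":0,"wy":0,"wz":-76,"hand":0.3}
    - {"tx":2,"ty":-47,"tz":20,"wx":0,"wy":0,"wz":-80,"hand":0.3}
    - {"tx":2,"ty":-50.4,"tz":17,"wx":0,"wy":0,"wz":-80,"hand":0.3}
    - {"tx":2,"ty":-50.4,"tz":15,"wx":0,"wy":0,"wz":-80,"hand":0.3}
    - {"tx":2,"ty":-50.4,"tz":15,"wx":0,"wy":0,"wz":-80,"hand":0.3}
    - {"tx":2,"ty":-50.4,"tz":15,"wx":0,"wy":0,"wz":-80,"hand":0.3}

```text
time: 19.7
tool_pos: [0.431, -0.2733, 0.1762]
tool_rot: [-180.0, -0.0, 103.6]
contact_force: [0.2, 0.3, 0.1]
grip_width: 0.62
```

```bash
python3 w.py w9
```

```text
19.7 [ 0.431  -0.2733  0.1762] [-1.7999e+02 -2.0000e-02  1.0357e+02] [-37.6  18.9 103.    0.   58.1 -51.2] 0.6202771171641248 [0.2 0.3 0.1]
```

View pics/w9.png

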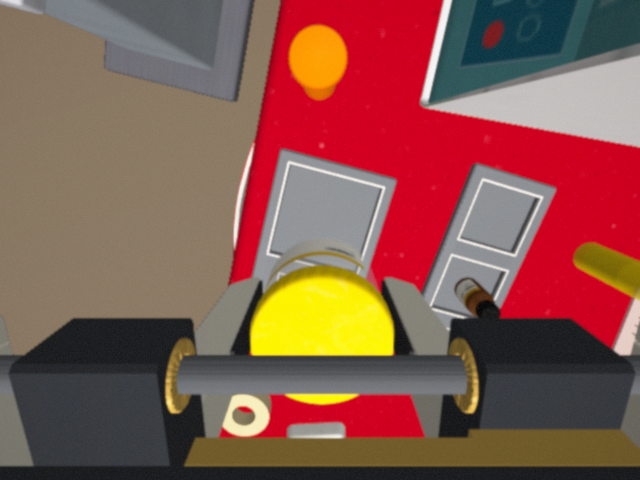

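```bash
python3 - <<'E'
from h import *
import pickle
d,s=pickle.load(open("last.pkl","rb"))
A=[ray(d,p,.012) for p in [(289,162),(384,187),(267,253)]]
print(np.round(A,4), ((A[1]+A[2])/2).round(4), np.linalg.norm(A[0]-A[1]),np.linalg.norm(A[0]-A[2]))
E
python3 - <<'E'
import cv2
i=cv2.imread("pics/w9.png");cv2.imwrite("pics/w9c.png",cv2.resize(i[140:300,230:410],None,fx=3.7,fy=3.7,interpolation=2))
E
```

```text
[[ 0.3902 -0.2287  0.012 ]
 [ 0.4777 -0.2304  0.012 ]
 [ 0.3878 -0.3161  0.012 ]] [ 0.4327 -0.2733  0.012 ] 0.08750064992282254 0.08743891482948872
```

View pics/w9c.png

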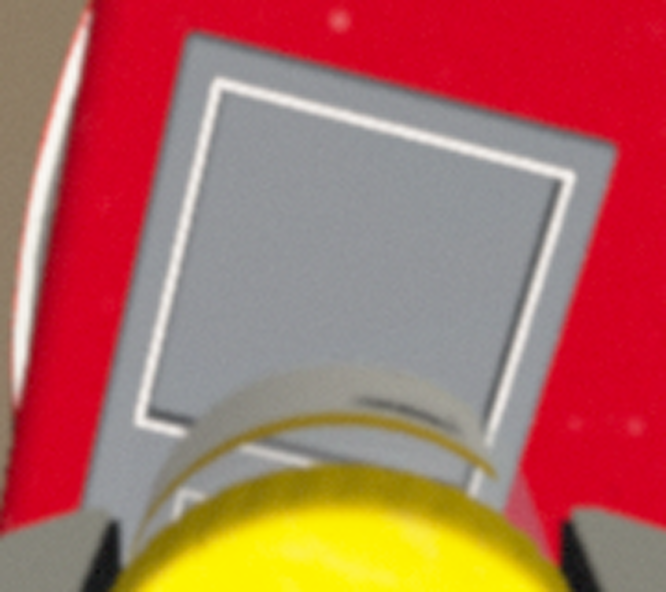

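apply_moves:
  increments:
    - {"tx":0,"ty":0,"tz":-4,"wx":0,"wy":0,"wz":0,"hand":0.3}
    - {"tx":0,"ty":0,"tz":-8,"wx":0,"wy":0,"wz":0,"hand":0.3}
    - {"tx":0,"ty":0,"tz":-11,"wx":0,"wy":0,"wz":0,"hand":0.3}
    - {"tx":0,"ty":0,"tz":-13,"wx":0,"wy":0,"wz":0,"hand":0.3}
    - {"tx":0,"ty":0,"tz":-14.3,"wx":0,"wy":0,"wz":0,"hand":0.3}
    - {"tx":0,"ty":0,"tz":-14.3,"wx":0,"wy":0,"wz":0,"hand":0.3}
    - {"tx":0,"ty":0,"tz":-14.3,"wx":0,"wy":0,"wz":0,"hand":0.3}

```text
time: 20.45
tool_pos: [0.4317, -0.2738, 0.0339]
tool_rot: [179.9, 0.1, 103.6]
contact_force: [-0.5, -0.6, -0.5]
grip_width: 0.62
```

apply_moves:
  increments:
    - {"tx":0,"ty":0,"tz":0,"wx":0,"wy":0,"wz":0,"hand":0.9}
    - {"tx":0,"ty":0,"tz":0,"wx":0,"wy":0,"wz":0,"hand":0.9}
    - {"tx":0,"ty":0,"tz":0,"wx":0,"wy":0,"wz":0,"hand":0.9}
    - {"tx":0,"ty":0,"tz":0,"wx":0,"wy":0,"wz":0,"hand":0.9}
    - {"tx":0,"ty":0,"tz":4,"wx":0,"wy":0,"wz":0,"hand":0.9}
    - {"tx":0,"ty":0,"tz":8,"wx":0,"wy":0,"wz":0,"hand":0.9}
    - {"tx":0,"ty":0,"tz":13,"wx":0,"wy":0,"wz":0,"hand":0.9}
    - {"tx":0,"ty":0,"tz":18,"wx":0,"wy":0,"wz":0,"hand":0.65}

```text
time: 21.25
tool_pos: [0.4306, -0.2733, 0.2146]
tool_rot: [-180.0, -0.0, 103.6]
contact_force: [1.7, -0.5, 0.1]
grip_width: 0.854
```

```bash
python3 w.py w10
```

```text
21.25 [ 0.4306 -0.2733  0.2146] [-1.7998e+02 -2.0000e-02  1.0355e+02] [-37.6  16.2 100.7  -0.   63.1 -51.2] 0.8540542980984289 [ 1.7 -0.5  0.1]
```

View pics/w10.png

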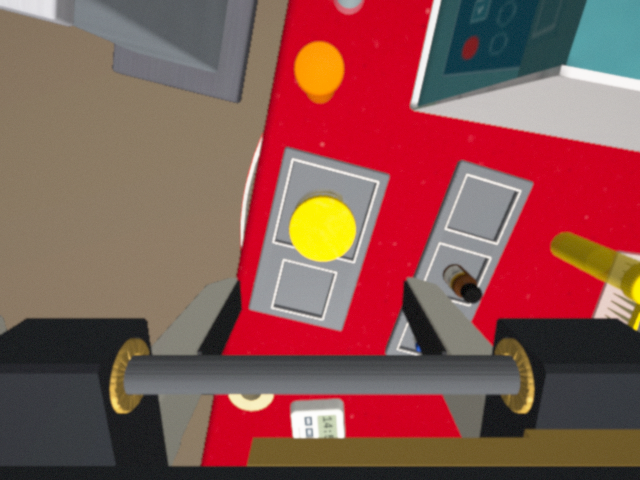

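apply_moves:
  increments:
    - {"tx":0,"ty":4,"tz":0,"wx":0,"wy":0,"wz":8,"hand":0.65}
    - {"tx":-2.5,"ty":8,"tz":0,"wx":0,"wy":0,"wz":16,"hand":0.65}
    - {"tx":-2.5,"ty":12,"tz":0,"wx":0,"wy":0,"wz":24,"hand":0.65}
    - {"tx":-2.5,"ty":16,"tz":0,"wx":0,"wy":0,"wz":32,"hand":0.65}
    - {"tx":-2.5,"ty":19.5,"tz":0,"wx":0,"wy":0,"wz":40,"hand":0.65}
    - {"tx":-2.5,"ty":19.5,"tz":0,"wx":0,"wy":0,"wz":48,"hand":0.65}
    - {"tx":-2.5,"ty":19.5,"tz":0,"wx":0,"wy":0,"wz":56,"hand":0.65}
    - {"tx":-2.5,"ty":19.5,"tz":0,"wx":0,"wy":0,"wz":64,"hand":0.65}
    - {"tx":-2.5,"ty":19.5,"tz":0,"wx":0,"wy":0,"wz":72,"hand":0.65}
    - {"tx":-2.5,"ty":19.5,"tz":0,"wx":0,"wy":0,"wz":80,"hand":0.65}
    - {"tx":-2.5,"ty":19.5,"tz":-1,"wx":0,"wy":0,"wz":80,"hand":0.65}
    - {"tx":-2.5,"ty":19.5,"tz":-1,"wx":0,"wy":0,"wz":80,"hand":0.65}

```text
time: 22.5
tool_pos: [0.4053, -0.0784, 0.2014]
tool_rot: [180.0, -0.1, -176.7]
contact_force: [0.4, -0.3, -0.3]
grip_width: 0.649
```

```bash
python3 w.py w11
```

```text
22.5 [ 0.4053 -0.0784  0.2014] [ 1.7996e+02 -1.0000e-01 -1.7668e+02] [ -17.4    6.9  114.6   -0.    58.6 -110.7] 0.6485389999822722 [ 0.4 -0.3 -0.3]
```

View pics/w11.png

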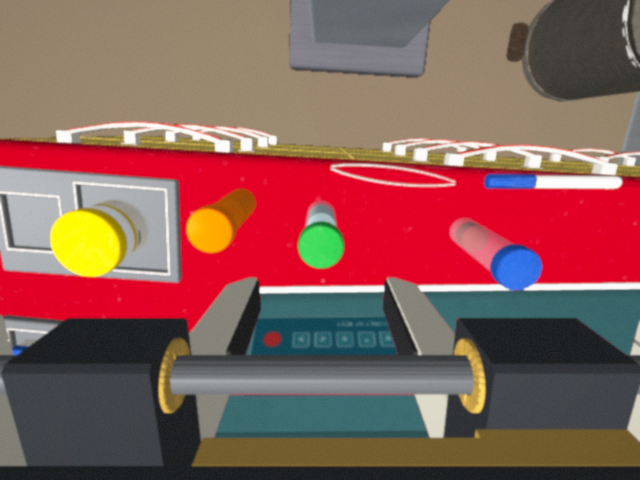

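```bash
cat > cap.py <<'E'
from h import *
import pickle,sys
d,s=pickle.load(open("last.pkl","rb"))
h=cv2.cvtColor(d["img"],cv2.COLOR_RGB2HSV)
for n,lo,hi in [("green",(50,120,60),(80,255,255)),("blue",(100,150,90),(125,255,255))]:
    m=cv2.inRange(h,lo,hi); m[:190]=0; m[310:]=0
    c=max(cv2.findContours(m,0,2)[0],key=cv2.contourArea); r=cv2.minEnclosingCircle(c)
    print(n,np.round(r[0],1),round(r[1],1),ray(d,r[0],.114).round(4), 'tool',s["tool_pos"].round(4))
E
python3 cap.py
```

```text
green [320.6 244.5] 22.7 [ 0.4053 -0.0774  0.114 ] tool [ 0.4053 -0.0784  0.2014]
blue [515.9 267. ] 24.4 [0.4144 0.0664 0.114 ] tool [ 0.4053 -0.0784  0.2014]
```

apply_moves:
  increments:
    - {"tx":0,"ty":0,"tz":-4,"wx":0,"wy":0,"wz":0,"hand":0.65}
    - {"tx":0,"ty":0,"tz":-8,"wx":0,"wy":0,"wz":0,"hand":0.65}
    - {"tx":0,"ty":0,"tz":-10.1,"wx":0,"wy":0,"wz":0,"hand":0.65}
    - {"tx":0,"ty":0,"tz":-10.1,"wx":0,"wy":0,"wz":0,"hand":0.65}
    - {"tx":0,"ty":0,"tz":-10.1,"wx":0,"wy":0,"wz":0,"hand":0}
    - {"tx":0,"ty":0,"tz":-10.1,"wx":0,"wy":0,"wz":0,"hand":0}
    - {"tx":0,"ty":0,"tz":-10.1,"wx":0,"wy":0,"wz":0,"hand":0}
    - {"tx":0,"ty":0,"tz":-10.1,"wx":0,"wy":0,"wz":0,"hand":0}
    - {"tx":0,"ty":0,"tz":-10.1,"wx":0,"wy":0,"wz":0,"hand":0}
    - {"tx":0,"ty":0,"tz":-10.1,"wx":0,"wy":0,"wz":0,"hand":0}
  newtons: 20

```text
time: 23.55
tool_pos: [0.4066, -0.0788, 0.1024]
tool_rot: [-180.0, 0.1, -176.4]
contact_force: [-0.4, -0.4, 6.8]
grip_width: 0.342
```

```bash
python3 w.py w12
```

```text
23.55 [ 0.4066 -0.0788  0.1024] [-1.7996e+02  1.0000e-01 -1.7645e+02] [ -17.4   16.6  119.9   -0.    43.4 -111. ] 0.34242869534818915 [-0.4 -0.4  6.8]
```

View pics/w12.png

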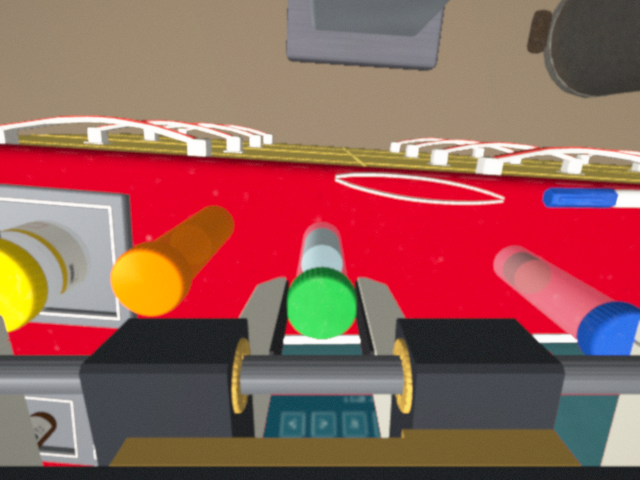

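apply_moves:
  increments:
    - {"tx":0,"ty":0,"tz":2,"wx":0,"wy":0,"wz":0,"hand":0}
    - {"tx":0,"ty":0,"tz":6,"wx":0,"wy":0,"wz":0,"hand":0}
    - {"tx":0,"ty":0,"tz":11,"wx":0,"wy":0,"wz":0,"hand":0}
    - {"tx":0,"ty":0,"tz":16,"wx":0,"wy":0,"wz":0,"hand":0}
    - {"tx":0,"ty":-3,"tz":17,"wx":0,"wy":0,"wz":0,"hand":0}
    - {"tx":0,"ty":-7,"tz":17,"wx":0,"wy":0,"wz":0,"hand":0}
    - {"tx":0.5,"ty":-11,"tz":17,"wx":0,"wy":0,"wz":0,"hand":0}
    - {"tx":1,"ty":-15,"tz":17,"wx":0,"wy":0,"wz":0,"hand":0}
    - {"tx":1.5,"ty":-19,"tz":17,"wx":0,"wy":0,"wz":0,"hand":0}
    - {"tx":2,"ty":-23,"tz":16,"wx":0,"wy":0,"wz":0,"hand":0}
    - {"tx":2.2,"ty":-26,"tz":14,"wx":0,"wy":0,"wz":0,"hand":0}
    - {"tx":2.2,"ty":-28.5,"tz":12,"wx":0,"wy":0,"wz":0,"hand":0}
    - {"tx":2.2,"ty":-28.5,"tz":12,"wx":0,"wy":0,"wz":0,"hand":0}
    - {"tx":2.2,"ty":-28.5,"tz":12,"wx":0,"wy":0,"wz":0,"hand":0}

```text
time: 25.0
tool_pos: [0.4278, -0.3633, 0.2215]
tool_rot: [179.9, -0.0, -176.5]
contact_force: [0.8, 0.1, -0.2]
grip_width: 0.342
```

```bash
python3 w.py w13
```

```text
25.0 [ 0.4278 -0.3633  0.2215] [ 1.7994e+02 -3.0000e-02 -1.7649e+02] [ -45.1   21.1   92.7    0.    66.2 -138.6] 0.34191860323777734 [ 0.8  0.1 -0.2]
```

View pics/w13.png

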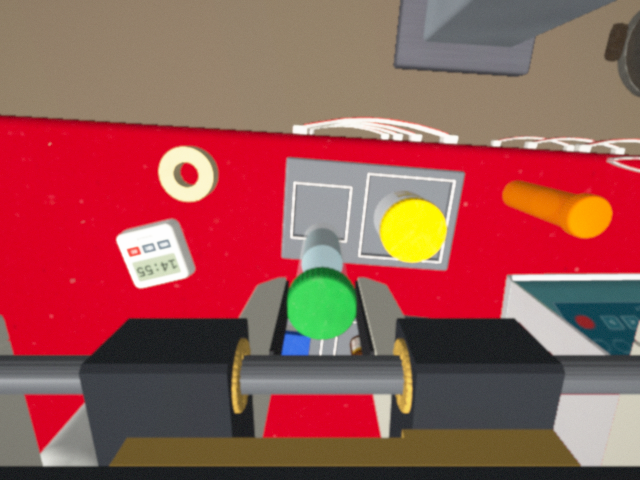

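Run:
```python
from h import *
import pickle
d,s=pickle.load(open("last.pkl","rb"))
A=[ray(d,p,.012) for p in [(294,183),(352,185),(349,242),(291,238)]]
print(np.round(A,4),np.mean(A,0).round(4))
print("capc",ray(d,(322,291),s["tool_pos"][2]+.0118).round(4))
```

```text
[[ 0.402  -0.3912  0.012 ]
 [ 0.4005 -0.3321  0.012 ]
 [ 0.4611 -0.3302  0.012 ]
 [ 0.4604 -0.3921  0.012 ]] [ 0.431  -0.3614  0.012 ]
capc [ 0.4192 -0.3622  0.2333]
```

apply_moves:
  increments:
    - {"tx":0.2,"ty":0.1,"tz":-4,"wx":0,"wy":0,"wz":0,"hand":0}
    - {"tx":0.2,"ty":0.1,"tz":-7,"wx":0,"wy":0,"wz":0,"hand":0}
    - {"tx":0.2,"ty":0.1,"tz":-9.5,"wx":0,"wy":0,"wz":0,"hand":0}
    - {"tx":0.2,"ty":0.1,"tz":-11,"wx":0,"wy":0,"wz":0,"hand":0}
    - {"tx":0.2,"ty":0.1,"tz":-11.3,"wx":0,"wy":0,"wz":0,"hand":0}
    - {"tx":0.2,"ty":0.1,"tz":-11.3,"wx":0,"wy":0,"wz":0,"hand":0}
    - {"tx":0.2,"ty":0.1,"tz":-11.3,"wx":0,"wy":0,"wz":0,"hand":0}

```text
time: 25.75
tool_pos: [0.4306, -0.3627, 0.1101]
tool_rot: [-179.9, 0.1, -176.4]
contact_force: [-0.1, -0.2, 0.1]
grip_width: 0.346
```

apply_moves:
  increments:
    - {"tx":0,"ty":0,"tz":-0.15,"wx":0,"wy":0,"wz":0,"hand":0}
    - {"tx":0,"ty":0,"tz":-0.15,"wx":0,"wy":0,"wz":0,"hand":0}
    - {"tx":0,"ty":0,"tz":-0.15,"wx":0,"wy":0,"wz":0,"hand":0}
    - {"tx":0,"ty":0,"tz":-0.15,"wx":0,"wy":0,"wz":0,"hand":0.6}
    - {"tx":0,"ty":0,"tz":-0.15,"wx":0,"wy":0,"wz":0,"hand":0.6}
    - {"tx":0,"ty":0,"tz":-0.15,"wx":0,"wy":0,"wz":0,"hand":0.6}
    - {"tx":0,"ty":0,"tz":-0.15,"wx":0,"wy":0,"wz":0,"hand":0.6}
    - {"tx":0,"ty":0,"tz":3,"wx":0,"wy":0,"wz":0,"hand":0.6}
    - {"tx":0,"ty":0,"tz":7,"wx":0,"wy":0,"wz":0,"hand":0.6}
    - {"tx":0,"ty":0,"tz":11,"wx":0,"wy":0,"wz":0,"hand":0.6}
    - {"tx":0,"ty":0,"tz":11,"wx":0,"wy":0,"wz":0,"hand":0.6}

```text
time: 26.85
tool_pos: [0.4316, -0.3641, 0.2239]
tool_rot: [-179.6, 0.3, -176.4]
contact_force: [-0.3, -0.6, -0.3]
grip_width: 0.598
```

```bash
python3 w.py w14
```

```text
26.85 [ 0.4316 -0.3641  0.2239] [-179.64    0.32 -176.44] [ -44.9   21.1   92.4   -0.    66.  -138.4] 0.5983663367481519 [-0.3 -0.6 -0.3]
```

View pics/w14.png

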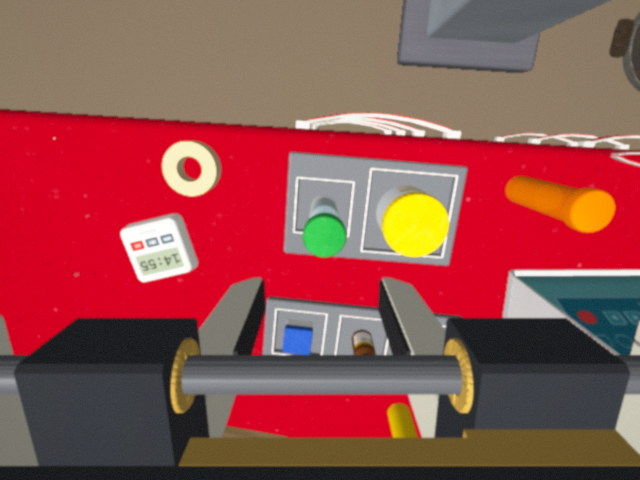

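apply_moves:
  increments:
    - {"tx":-1,"ty":4,"tz":0,"wx":0,"wy":0,"wz":0,"hand":0.65}
    - {"tx":-3,"ty":9,"tz":0,"wx":0,"wy":0,"wz":0,"hand":0.65}
    - {"tx":-3,"ty":14,"tz":0,"wx":0,"wy":0,"wz":0,"hand":0.65}
    - {"tx":-3,"ty":19,"tz":0,"wx":0,"wy":0,"wz":0,"hand":0.65}
    - {"tx":-3,"ty":24,"tz":0,"wx":0,"wy":0,"wz":0,"hand":0.65}
    - {"tx":-3,"ty":29,"tz":0,"wx":0,"wy":0,"wz":0,"hand":0.65}
    - {"tx":-3,"ty":34,"tz":0,"wx":0,"wy":0,"wz":0,"hand":0.65}
    - {"tx":-2,"ty":39,"tz":-1,"wx":0,"wy":0,"wz":0,"hand":0.65}
    - {"tx":-1.7,"ty":43,"tz":-2.3,"wx":0,"wy":0,"wz":0,"hand":0.65}
    - {"tx":-1.7,"ty":43,"tz":-2.3,"wx":0,"wy":0,"wz":0,"hand":0.65}
    - {"tx":-1.7,"ty":43,"tz":-2.3,"wx":0,"wy":0,"wz":0,"hand":0.65}

```text
time: 28.0
tool_pos: [0.4122, 0.0679, 0.1946]
tool_rot: [-180.0, -0.1, -176.3]
contact_force: [0.3, -0.2, -0.6]
grip_width: 0.653
```

```bash
python3 w.py w15; python3 cap.py
```

```text
28.0 [0.4122 0.0679 0.1946] [-1.7999e+02 -1.4000e-01 -1.7630e+02] [  3.    8.  114.4  -0.   57.7 -90.7] 0.6525047733031676 [ 0.3 -0.2 -0.6]Traceback (most recent call last):
  File "cap.py", line 7, in <module>
    c=max(cv2.findContours(m,0,2)[0],key=cv2.contourArea); r=cv2.minEnclosingCircle(c)
ValueError: max() iterable argument is empty
```

View pics/w15.png

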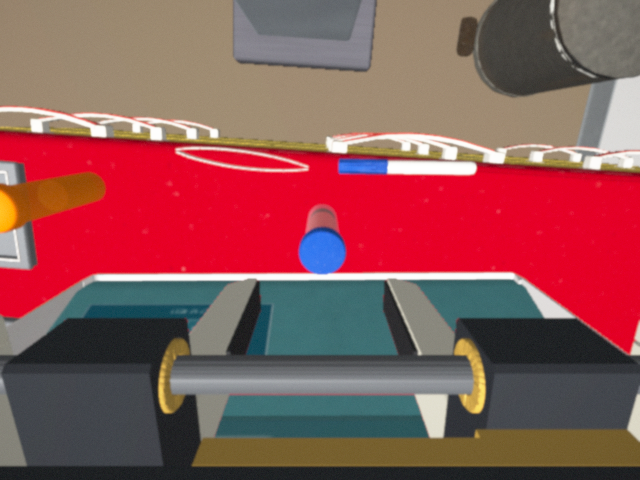

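Run:
```python
from h import *
import pickle
d,s=pickle.load(open("last.pkl","rb"))
print(ray(d,(322,250),.114).round(4),s["tool_pos"])
```

```text
[0.4141 0.0699 0.114 ] [0.4122447  0.06793325 0.19458087]
```

apply_moves:
  increments:
    - {"tx":0.1,"ty":0.1,"tz":-4,"wx":0,"wy":0,"wz":0,"hand":0.65}
    - {"tx":0.1,"ty":0.1,"tz":-7.5,"wx":0,"wy":0,"wz":0,"hand":0.65}
    - {"tx":0.1,"ty":0.1,"tz":-9.3,"wx":0,"wy":0,"wz":0,"hand":0.65}
    - {"tx":0.1,"ty":0.1,"tz":-9.3,"wx":0,"wy":0,"wz":0,"hand":0.65}
    - {"tx":0.1,"ty":0.1,"tz":-9.3,"wx":0,"wy":0,"wz":0,"hand":0}
    - {"tx":0.1,"ty":0.1,"tz":-9.3,"wx":0,"wy":0,"wz":0,"hand":0}
    - {"tx":0.1,"ty":0.1,"tz":-9.3,"wx":0,"wy":0,"wz":0,"hand":0}
    - {"tx":0.1,"ty":0.1,"tz":-9.3,"wx":0,"wy":0,"wz":0,"hand":0}
    - {"tx":0.1,"ty":0.1,"tz":-9.3,"wx":0,"wy":0,"wz":0,"hand":0}
    - {"tx":0.1,"ty":0.1,"tz":-9.3,"wx":0,"wy":0,"wz":0,"hand":0}
  newtons: 20

```text
time: 29.05
tool_pos: [0.4146, 0.0684, 0.1033]
tool_rot: [-180.0, 0.1, -176.4]
contact_force: [-0.1, -1.5, 7.3]
grip_width: 0.346
```

apply_moves:
  increments:
    - {"tx":0,"ty":0,"tz":2,"wx":0,"wy":0,"wz":0,"hand":0}
    - {"tx":0,"ty":0,"tz":6,"wx":0,"wy":0,"wz":0,"hand":0}
    - {"tx":0,"ty":0,"tz":11,"wx":0,"wy":0,"wz":0,"hand":0}
    - {"tx":0,"ty":0,"tz":16,"wx":0,"wy":0,"wz":0,"hand":0}
    - {"tx":-1,"ty":-2,"tz":19,"wx":0,"wy":0,"wz":-8,"hand":0}
    - {"tx":-1,"ty":-5,"tz":19,"wx":0,"wy":0,"wz":-16,"hand":0}
    - {"tx":-1,"ty":-8,"tz":19,"wx":0,"wy":0,"wz":-24,"hand":0}
    - {"tx":-1,"ty":-11,"tz":19,"wx":0,"wy":0,"wz":-32,"hand":0}
    - {"tx":-1,"ty":-14,"tz":19,"wx":0,"wy":0,"wz":-40,"hand":0}
    - {"tx":-1,"ty":-17,"tz":19,"wx":0,"wy":0,"wz":-48,"hand":0}
    - {"tx":-1,"ty":-20,"tz":19,"wx":0,"wy":0,"wz":-56,"hand":0}
    - {"tx":-1,"ty":-23,"tz":19,"wx":0,"wy":0,"wz":-64,"hand":0}
    - {"tx":-1,"ty":-26,"tz":19,"wx":0,"wy":0,"wz":-72,"hand":0}
    - {"tx":-1,"ty":-29,"tz":19,"wx":0,"wy":0,"wz":-80,"hand":0}
    - {"tx":-1,"ty":-30,"tz":19,"wx":0,"wy":0,"wz":-88,"hand":0}
    - {"tx":-1,"ty":-30,"tz":19,"wx":0,"wy":0,"wz":-96,"hand":0}
    - {"tx":-1,"ty":-30,"tz":19,"wx":0,"wy":0,"wz":-104,"hand":0}
    - {"tx":-1,"ty":-30,"tz":19,"wx":0,"wy":0,"wz":-112,"hand":0}
    - {"tx":-1,"ty":-30,"tz":19,"wx":0,"wy":0,"wz":-120,"hand":0}
    - {"tx":-1,"ty":-30,"tz":19,"wx":0,"wy":0,"wz":-120,"hand":0}

```text
time: 31.05
tool_pos: [0.4039, -0.2314, 0.2927]
tool_rot: [-180.0, -0.0, 63.4]
contact_force: [0.1, 0.9, -1.0]
grip_width: 0.341
```

apply_moves:
  increments:
    - {"tx":0,"ty":0,"tz":0,"wx":0,"wy":0,"wz":-8,"hand":0}
    - {"tx":0,"ty":0,"tz":0,"wx":0,"wy":0,"wz":-16,"hand":0}
    - {"tx":0,"ty":0,"tz":0,"wx":0,"wy":0,"wz":-24,"hand":0}
    - {"tx":0,"ty":0,"tz":0,"wx":0,"wy":0,"wz":-32,"hand":0}
    - {"tx":2,"ty":0,"tz":0,"wx":0,"wy":0,"wz":-40,"hand":0}
    - {"tx":4,"ty":0,"tz":0,"wx":0,"wy":0,"wz":-48,"hand":0}
    - {"tx":6,"ty":0,"tz":0,"wx":0,"wy":0,"wz":-56,"hand":0}
    - {"tx":8,"ty":0,"tz":0,"wx":0,"wy":0,"wz":-64,"hand":0}
    - {"tx":10,"ty":0,"tz":0,"wx":0,"wy":0,"wz":-72,"hand":0}
    - {"tx":12,"ty":0,"tz":0,"wx":0,"wy":0,"wz":-80,"hand":0}
    - {"tx":14,"ty":0,"tz":0,"wx":0,"wy":0,"wz":-88,"hand":0}
    - {"tx":16,"ty":-0.4,"tz":0,"wx":0,"wy":0,"wz":-96,"hand":0}
    - {"tx":18.3,"ty":-0.4,"tz":0,"wx":0,"wy":0,"wz":-104,"hand":0}
    - {"tx":18.3,"ty":-0.4,"tz":-1,"wx":0,"wy":0,"wz":-112,"hand":0}
    - {"tx":18.3,"ty":-0.4,"tz":-2,"wx":0,"wy":0,"wz":-120,"hand":0}
    - {"tx":18.3,"ty":-0.4,"tz":-3,"wx":0,"wy":0,"wz":-128,"hand":0}
    - {"tx":18.3,"ty":-0.4,"tz":-4,"wx":0,"wy":0,"wz":-133,"hand":0}
    - {"tx":18.3,"ty":-0.4,"tz":-4,"wx":0,"wy":0,"wz":-133,"hand":0}
    - {"tx":18.3,"ty":-0.4,"tz":-4,"wx":0,"wy":0,"wz":-133,"hand":0}

```text
time: 32.95
tool_pos: [0.587, -0.2355, 0.2529]
tool_rot: [180.0, 0.0, -69.1]
contact_force: [0.2, -0.1, -0.4]
grip_width: 0.345
```

```bash
python3 w.py w16
```

```text
32.95 [ 0.587  -0.2355  0.2529] [ 1.7999e+02  1.0000e-02 -6.9140e+01] [-26.1  27.1  79.2  -0.   73.7 133.1] 0.3453972114993176 [ 0.2 -0.1 -0.4]
```

View pics/w16.png

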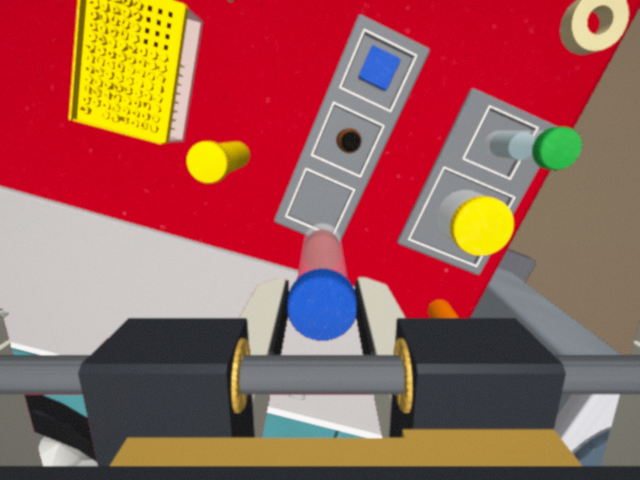

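Run:
```python
from h import *
import pickle
d,s=pickle.load(open("last.pkl","rb"))
A=[ray(d,p,.012) for p in [(303,168),(355,192),(286,218)]]
print(np.round(A,4),((A[1]+A[2])/2).round(4))
B=[ray(d,p,.012) for p in [(331,103),(385,128),(367,177),(312,153)]];print("mid",np.mean(B,0).round(4))
print("sb",ray(d,(349,140),.064).round(4),"slip",ray(d,(380,68),.028).round(4),"green",ray(d,(557,148),.12).round(4))
i=cv2.imread("pics/w16.png");cv2.imwrite("pics/w16c.png",cv2.resize(i[10:260,260:440],None,fx=2.4,fy=2.4,interpolation=2))
```

```text
[[ 0.6187 -0.2628  0.012 ]
 [ 0.5558 -0.2586  0.012 ]
 [ 0.6176 -0.2035  0.012 ]] [ 0.5867 -0.231   0.012 ]
mid [ 0.5827 -0.3071  0.012 ]
sb [ 0.5868 -0.3078  0.064 ] slip [ 0.5812 -0.3816  0.028 ] green [ 0.4355 -0.3601  0.12  ]
```

View pics/w16c.png

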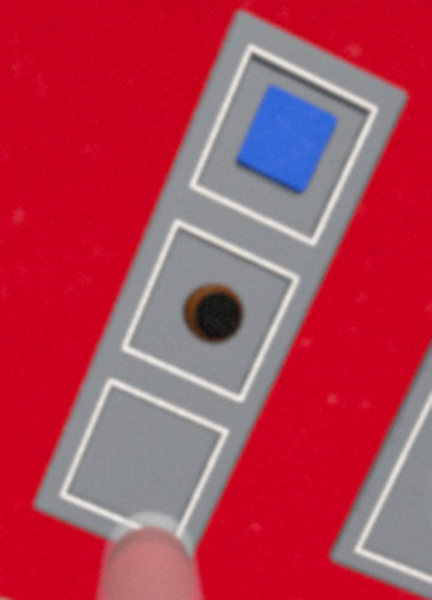

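apply_moves:
  increments:
    - {"tx":0.05,"ty":0.2,"tz":0,"wx":0,"wy":0,"wz":-7,"hand":0}
    - {"tx":0.05,"ty":0.2,"tz":-2,"wx":0,"wy":0,"wz":-11,"hand":0}
    - {"tx":0.05,"ty":0.2,"tz":-5,"wx":0,"wy":0,"wz":-11,"hand":0}
    - {"tx":0.05,"ty":0.2,"tz":-8,"wx":0,"wy":0,"wz":-11,"hand":0}
    - {"tx":0.05,"ty":0.2,"tz":-11,"wx":0,"wy":0,"wz":-11,"hand":0}
    - {"tx":0.05,"ty":0.2,"tz":-13,"wx":0,"wy":0,"wz":-11,"hand":0}
    - {"tx":0.05,"ty":0.2,"tz":-14.2,"wx":0,"wy":0,"wz":-11,"hand":0}
    - {"tx":0.05,"ty":0.2,"tz":-14.2,"wx":0,"wy":0,"wz":-11,"hand":0}
    - {"tx":0.05,"ty":0.2,"tz":-14.2,"wx":0,"wy":0,"wz":-11,"hand":0}

```text
time: 33.9
tool_pos: [0.5881, -0.2338, 0.1118]
tool_rot: [-179.9, -0.0, -80.4]
contact_force: [0.3, 0.4, -0.4]
grip_width: 0.348
```

apply_moves:
  increments:
    - {"tx":0,"ty":0,"tz":-0.2,"wx":0,"wy":0,"wz":0,"hand":0}
    - {"tx":0,"ty":0,"tz":-0.2,"wx":0,"wy":0,"wz":0,"hand":0}
    - {"tx":0,"ty":0,"tz":-0.2,"wx":0,"wy":0,"wz":0,"hand":0}
    - {"tx":0,"ty":0,"tz":-0.2,"wx":0,"wy":0,"wz":0,"hand":0.6}
    - {"tx":0,"ty":0,"tz":-0.2,"wx":0,"wy":0,"wz":0,"hand":0.6}
    - {"tx":0,"ty":0,"tz":-0.2,"wx":0,"wy":0,"wz":0,"hand":0.6}
    - {"tx":0,"ty":0,"tz":-0.2,"wx":0,"wy":0,"wz":0,"hand":0.6}
    - {"tx":0,"ty":0,"tz":3,"wx":0,"wy":0,"wz":0,"hand":0.6}
    - {"tx":0,"ty":0,"tz":7,"wx":0,"wy":0,"wz":0,"hand":0.6}
    - {"tx":0,"ty":0,"tz":11,"wx":0,"wy":0,"wz":0,"hand":0.6}
    - {"tx":0,"ty":0,"tz":15,"wx":0,"wy":0,"wz":0,"hand":0.6}
    - {"tx":-5,"ty":0,"tz":17,"wx":0,"wy":0,"wz":0,"hand":0.6}
    - {"tx":-9,"ty":0,"tz":19,"wx":0,"wy":0,"wz":0,"hand":0.6}
    - {"tx":-9,"ty":0,"tz":19,"wx":0,"wy":0,"wz":0,"hand":0.6}
    - {"tx":-9,"ty":0,"tz":19,"wx":0,"wy":0,"wz":0,"hand":0.6}

```text
time: 35.4
tool_pos: [0.4974, -0.2338, 0.3014]
tool_rot: [-179.9, -0.1, -80.5]
contact_force: [0.1, 0.2, 1.0]
grip_width: 0.594
```

```bash
python3 w.py w17
python3 - <<'E'
from h import *
for n in("top","scene"): cv2.imwrite(f"pics/{n}9.png",get_image(n)["img"][:,:,::-1])
E
```

```text
35.4 [ 0.4974 -0.2338  0.3014] [-1.7992e+02 -6.0000e-02 -8.0490e+01] [-30.   15.9  88.5   0.   75.5 140.5] 0.5943933915699809 [0.1 0.2 1. ]
```

View pics/w17.png

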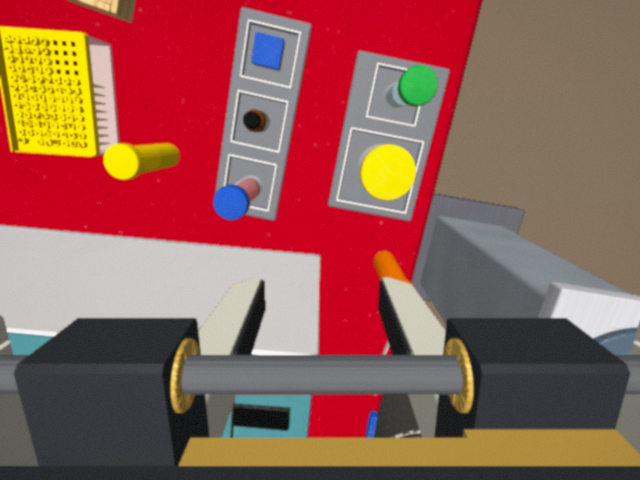

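View pics/top9.png

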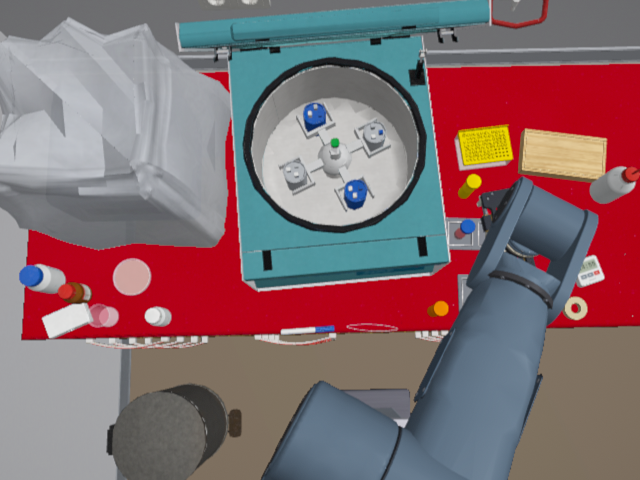

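View pics/scene9.png

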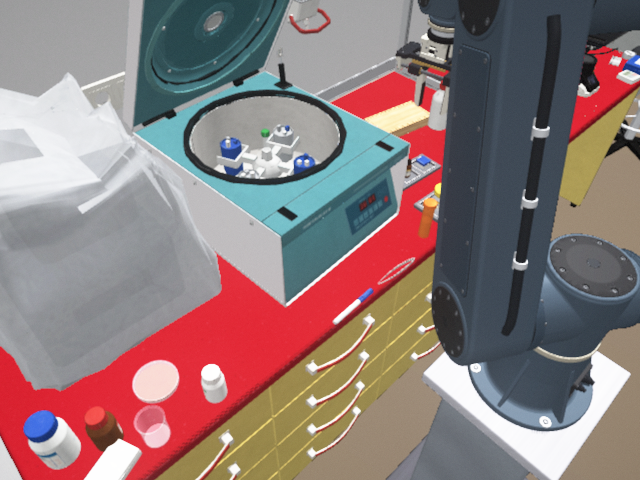

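Run:
```python
from h import *
import pickle
d,s=pickle.load(open("last.pkl","rb"))
A=lambda L:np.mean([ray(d,p,.012) for p in L],0)
P={"near":A([(229,155),(277,163),(267,213),(217,205)]),"mid":A([(239,89),(289,97),(280,152),(229,144)]),"far":A([(248,21),(300,29),(291,86),(241,78)]),
"small":A([(375,63),(428,72),(420,126),(367,118)]),"large":A([(350,128),(424,141),(410,213),(336,200)])}
o={"near":((231,202),.120),"mid":((256,120.5),.064),"far":((267,50),.028),"small":((418,85),.120),"large":((388,172),.068)}
for k,(p,z) in o.items(): print(k,P[k][:2].round(4),"off mm",((ray(d,p,z)-P[k])[:2]*1e3).round(1))
i=cv2.imread("pics/w17.png");cv2.imwrite("pics/w17c.png",cv2.resize(i[5:235,200:460],None,fx=2.6,fy=2.6,interpolation=2))
```

```text
near [ 0.5896 -0.231 ] off mm [-5.5  0.9]
mid [ 0.5841 -0.3077] off mm [-5.2 -0.1]
far [ 0.5807 -0.3811] off mm [ 1.2 -0.9]
small [ 0.4296 -0.3623] off mm [2.9 1.6]
large [ 0.4314 -0.2735] off mm [ 0.9 -5.2]
```

View pics/w17c.png

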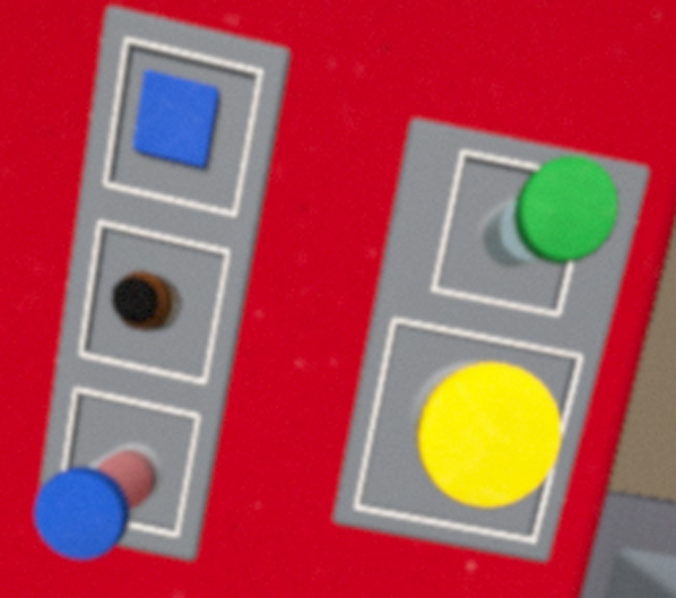

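```bash
python3 -c "
from workcell import *
print(close_job())"
```

```text
the job is handed in; nothing more can be done
None
```

Both kits are made up and the job is handed in, at about 35 s of the 141 s allowed.

- **Slide kit (three-pocket tray):** the cover-slip box is in the pocket farthest from the centrifuge, the smallest bottle in the middle one, and the blue-capped tube in the nearest one.
- **Sampling kit (two-pocket tray):** the yellow-lidded jar is in the large pocket and the green-capped tube in the small one.

My last wrist and top pictures showed everything standing upright in its pocket. I measured these offsets from the pocket centres, against the 16 mm limit:

| Item | Offset from pocket centre |
|---|---|
| Cover-slip box | about 1.5 mm |
| Green tube | about 3 mm |
| Jar | about 5 mm |
| Small bottle | about 5 mm |
| Blue tube | about 6 mm |

- **Other bottle:** it showed at the same pixel as at the start. The orange and yellow tubes were not touched.
- **Arm:** it ended clear of everything, 0.30 m up. The highest contact force I read was about 8 N. I only read it at the end of each move.
- **Cameras:** the top and wrist cameras disagreed by 2 to 4 mm in y, and by up to 8 mm on one rough bottle reading. I worked from the wrist view, taking off a sideways bias of about 1.7 mm.
- **Not measured:** I did not measure tilt or how flat each item sits on its pocket floor. Both are judged only from the pictures and the heights at release.

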